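# Refit the return spring and cap of a console's power button

### The arm

A 6-joint arm with a two-finger parallel gripper is mounted at the origin on the work surface. World frame = base frame: x ahead of the robot, y to its left, z up, the work surface at z = 0. Lengths are in m, angles in degrees, forces in N, time in s.
With the tool pointing down it reaches from about 0.4 to 0.825 m from the base axis. Payload 7 kg.
Tool frame: the origin (TCP) lies at the very end of the fingers, on their centre line; the grasp point (between the pads) lies 19 mm behind it; x points along the fingers, y is the direction in which the jaws open and shut, and the axes are right-handed (so a half turn about x gives the same grasp; the last joint's range is limited). The gripper opens to 88 mm and grips with 3 to 60 N. Pads are 19 mm wide; open, the fingers measure 130 mm over their backs; the gripper's body (78 mm by 193 mm) begins 47 mm behind the grasp point.
Start: joints at [-60.212, 20.546, 0.682, 0, -70.136, -16.507], TCP at [0.155, -0.657, 0.227] pointing down, gripper open.
Joint ranges: [-176.03, 176.03], [-82.01, 121.73], [-58.28, 71.71], [-173.87, 95.51], [-174.79, -0.11], [-173.66, 173.66]. Speed limits (degrees/s): [136.94, 136.94, 172.46, 180, 180, 180].

### API

Orientations are given as [roll, pitch, yaw] about the fixed x, y, z axes, in that order (R = Rz(yaw) Ry(pitch) Rx(roll)).
In Python, from plant import monitor, eyes, ticket gives the robot as it stands. The module is installed in compiled form; this text tells all that it offers.
- The arm moves only by the shell command python3 -m crank 'ROWS'. ROWS is JSON, a list of rows, each an object with "linear": the shift along the world's x, y, z in units of 60 mm (1.0 is 60 mm), a list of three; "rot": the turn, a rotation vector about the world's x, y, z in units of 5 degrees (1.0 is 5 degrees), a list of three; "hand": the opening, from 0 (shut) to 1 (fully open). In form: [{"linear": [tx, ty, tz], "rot": [ax, ay, az], "hand": hand}, ...]. A call has 1 to 20 rows; each row shifts and turns the pose as measured when the row begins; what a row does not reach is not made up. A row lasts 1/8 s, in which the tool goes at most 62.5 mm and 10.7 degrees, less where a joint would pass 70% of its speed; a pose out of reach is approached as far as the arm can. A call is refused whole if a number of a shift passes 1 or a number of a turn 1, either way. A call with a gripper value outside its range is refused whole. The fingers move at their own pace and stop on an object; the grip force is fixed at half the most. Time passes only in rows, so rows that do not move let the fingers close. It gives the time, the measured TCP pose, the force and the opening at its end, in the units of the state.
- monitor.get_obs(): the state, without advancing time (a new reading comes with each control period).
- eyes.snapshot(name): name is "scene" or "top" or "wrist"; returns a dict with "image" (480x640x3 uint8, red, green, blue), "depth" (480x640 float32, m along the optical axis (not along the pixel's ray), 0 where there is no reading), "K" (3x3 intrinsics, pixels), "k1" (the pictures are not rectified: a ray, as slopes to the right and down, at radius r is drawn at 1 + k1 r^2 times it, then the intrinsics apply), "camera_from_world" (4x4, takes a point from world to camera coordinates); the wrist camera has in their place "hand_eye" (4x4, takes a point from camera to tool coordinates, whose origin is the TCP and whose axes are the tool frame's). Camera axes: x right, y up, looking along -z (the intrinsics and any distortion apply to the point x, -y, -z); pixel columns grow to the right and rows downward; lengths in m; the calibration is good to about 2 mm. A picture is of the moment at which its call begins: read the wrist's pose just before it.
- ticket.close_job(): hands the job in, once; it reports no verdict.
The state is a dict: "clock": time; "joint_pos": joint angles; "qvel": joint speeds; "tau": joint torques, N m; "tool_pos": TCP position; "orientation": TCP orientation; "force": force on the tool from outside, world axes, zero at the start; "moment": the same for the moment, N m; "opening": finger opening in m.
Only numpy, scipy, OpenCV 4.12 (cv2) and the standard library are available. Lean on these libraries where they do the work, as an engineer would, in place of code of your own. Each camera call takes 0.05 s, during which the arm holds its last target.

### The job

Put the orange console's power button back together: slip the loose coil spring down over the switch rod in the round well until it stands on the bottom of the well (a slight twist frees the coils if they catch on the rod end), let go of it, then set the round black button cap, open side down, over the spring into the well and let go of that too. Then press the button all the way down and let it spring back up. Leave the ceramic cat, the bottle opener and the cartridges where they are.

Things in the scene. Friction and masses are not known exactly. Their poses are not given: they have to be found in the camera images.
- console: Fixed plastic console, orange top on a dark grey base, 176 x 226 x 60 mm (x, y, z), front with two black sockets facing its -x; origin: centre of its underside, on the shelf (z = 0). Flat top 164 x 214 mm with a dark cartridge port and vents, level with it; only the switch rod rises above it. Round power-button well in the top at its x -35, y +60 mm
- well (a point): Centre of the well's flat floor, on the rod axis, 45 mm above the shelf; axes as the console's. The well is 40 mm in diameter and 15 mm deep with straight walls, a flat black ring round its mouth (console top, 60 mm above the shelf)
- rod_end (a point): Tip of the switch rod, an upright steel rod 9 mm in diameter in the middle of the well: 24 mm above the well floor, so 9 mm above the console's top; its last 6 mm taper to a 4 mm flat end. The rod moves down with the switch
- power_switch (a joint): Travel of the switch rod, in m: 0 up (at rest), 0.003 fully pressed; it springs back by itself and takes 1 N to start and 2 N to reach the stop
- spring: Dark steel compression spring standing upright on the shelf: outside 17 mm, inside 13 mm (at least 12.4 free), wire 2 mm, 30 mm long, closed flat ends, 20 g. Origin: centre of its lower end, z up along it. It yields lengthwise: 0.5 N, then 0.45 N/mm, at most 11 mm. On the well floor it stands 15 mm proud of the console's top: held by its top 12 mm the fingers stay clear
- spring_top (a point): Centre of the spring's upper end, 30 mm above its origin when not compressed
- cap: Button cap: round black plastic cup standing open side down on the shelf: 36 mm outside and 31 mm inside diameter, 23.5 mm tall, 20.5 mm deep inside, lower rim bevelled, about 20 g. Origin: centre of its open rim; z up through its flat closed top. Resting on the seated spring its rim is 9.5 mm above the well floor (5.5 mm inside the well)
- cap_top (a point): Centre of the cap's flat top, 23.5 mm above the cap's origin: the place to press. Refitted, it is 18 mm above the console's top; pressed, it goes down 6 mm against the spring, then meets the rod and takes it 3 mm farther to the stop, about 6.5 N in all
- cat: White ceramic cat figurine, about 70 mm across and 116 mm tall, loose and fragile; origin under its centre. Not to be disturbed
- opener: Steel bottle opener lying flat, 134 x 41 x 4 mm, its ring end towards its +x; origin near the middle. Not to be disturbed
- cartridge0: Grey cartridge, 62 x 13 x 58 mm, standing in its slot of the clear tray (76 x 89 x 32 mm, fixed); origin under its centre. Not to be disturbed
- cartridge1: Grey cartridge, 62 x 13 x 58 mm, standing in its slot of the clear tray (76 x 89 x 32 mm, fixed); origin under its centre. Not to be disturbed
- cartridge2: Grey cartridge, 62 x 13 x 58 mm, standing in its slot of the clear tray (76 x 89 x 32 mm, fixed); origin under its centre. Not to be disturbed
- cartridge3: Grey cartridge, 62 x 13 x 58 mm, standing in its slot of the clear tray (76 x 89 x 32 mm, fixed); origin under its centre. Not to be disturbed
There are look-alikes about, which are no part of the job. What is meant by the cap is not red, and is the smaller of those in its own colour.

How it is judged (in metres and radians):
On the way, in this order (a step that is already met when the one before it is completed fails the run):
1. the spring is over the rod, stands upright on the well floor and is released (horizontal distance between spring and well below 0.0035 m and z of spring in the frame of well between -0.0025 and 0.0025 m and angle between spring's own z axis and vertical below 0.12 rad and contact force between the fingers and spring below 0.2 N), for 0.2 s.
2. the cap stands level in the well on the spring, released, the switch not pressed (horizontal distance between spring and well below 0.0035 m and z of spring in the frame of well between -0.0025 and 0.0025 m and angle between spring's own z axis and vertical below 0.12 rad and horizontal distance between cap and well below 0.004 m and z of cap in the frame of well between 0.0065 and 0.0125 m and angle between cap's own z axis and vertical below 0.15 rad and contact force between the fingers and cap below 0.2 N and value of joint power_switch below 0.0008 m), for 0.2 s.
3. the button is pressed down through the cap until the switch rod is down (horizontal distance between cap and well below 0.004 m and value of joint power_switch above 0.002 m), for 0.05 s.
At the end, for the whole second after the job is handed in: Spring upright on the well floor over the rod (within 3.5 mm of its axis, 2.5 mm of the floor, 0.12 rad); cap level on it in the well (within 4 mm, rim 6.5 to 12.5 mm above the well floor, 0.15 rad); switch back up (below 0.8 mm); all at rest and released (horizontal distance between spring and well below 0.0035 m and z of spring in the frame of well between -0.0025 and 0.0025 m and angle between spring's own z axis and vertical below 0.12 rad and horizontal distance between cap and well below 0.004 m and z of cap in the frame of well between 0.0065 and 0.0125 m and angle between cap's own z axis and vertical below 0.15 rad and value of joint power_switch below 0.0008 m and linear speed of each of cap, spring below 0.02 m/s); the robot touches nothing.
It fails at once if the cat, the bottle opener or a cartridge is shifted by more than 30 mm (distance of any of cat, opener, cartridge0, cartridge1, cartridge2, cartridge3 from where it was at the start of the episode above 0.03 m).
It fails at once if the cat is tipped (angle between cat's own z axis and vertical above 0.5 rad).
It also fails if it takes over 64 s, if anything falls off the work surface, if the arm or the gripper's body presses on something with over 40 N, if the wrist force passes 120 N, or if a joint passes its speed limit or range.

## Working session

There is one attempt and no reset: what is moved stays moved. The work goes in short steps, Python scripts to look and compute and a shell command to move; the robot and the scene stay as the last step left them, time stands still between calls to the robot, and variables do not carry over. Pictures are saved under pics/ and viewed, and the job is handed in when it is done.

```bash
mkdir -p pics; cat > h.py <<'E'
import numpy as np, cv2, pickle
from plant import monitor, eyes, ticket
from scipy.spatial.transform import Rotation as R
def snap(n,f):
    o=monitor.get_obs(); s=eyes.snapshot(n); s['obs']=o
    cv2.imwrite(f'pics/{f}.png',s['image'][:,:,::-1]); pickle.dump(s,open(f'{f}.pkl','wb')); return s
def cfw(s):
    if 'camera_from_world' in s: return s['camera_from_world']
    o=s['obs']; T=np.eye(4); T[:3,:3]=R.from_euler('xyz',o['orientation'],degrees=True).as_matrix(); T[:3,3]=o['tool_pos']
    return np.linalg.inv(T@s['hand_eye'])
def ray(s,u,v):
    K=s['K'];k=s['k1']; d=np.array([(u-K[0,2])/K[0,0],(v-K[1,2])/K[1,1]]); x=d.copy()
    for _ in range(30): x=d/(1+k*(x@x))
    M=np.linalg.inv(cfw(s)); return M[:3,3], M[:3,:3]@np.array([x[0],-x[1],-1.])
def onz(s,u,v,z):
    o,d=ray(s,u,v); return o+d*(z-o[2])/d[2]
def dep(s,u,v):
    o,d=ray(s,u,v); return o+d*s['depth'][int(round(v)),int(round(u))]
def proj(s,p):
    c=cfw(s)@np.append(p,1); x=np.array([c[0],-c[1]])/-c[2]; x=x*(1+s['k1']*(x@x)); return s['K'][0,0]*x[0]+s['K'][0,2], s['K'][1,1]*x[1]+s['K'][1,2]
E
python3 - <<'E'
from h import *
for n in ['scene','top','wrist']:
    s=snap(n,n+'0'); print(n,s['K'].tolist(),s['k1'],s['depth'].min(),s['depth'].max())
print(s['obs'])
E
```

```text
scene [[586.3691517198902, 0.0, 316.8316346310302], [0.0, 586.3691517198902, 238.2990733662787], [0.0, 0.0, 1.0]] 0.054072378962264044 0.0 3.0708387
top [[433.93733934805067, 0.0, 315.0758290400348], [0.0, 433.93733934805067, 237.68042226485895], [0.0, 0.0, 1.0]] -0.003381659419384427 0.0 1.9890654
wrist [[400.7620107285297, 0.0, 322.28205717100445], [0.0, 400.7620107285297, 234.9043508269866], [0.0, 0.0, 1.0]] -0.08369205500598034 0.0 1.3889194
{'clock': 0.1, 'joint_pos': array([-6.02104532e+01,  2.05871900e+01,  6.39870319e-01, -1.67269333e-02,
       -7.01343242e+01, -1.65073210e+01]), 'qvel': array([-0.01177555, -0.03782463,  0.09338151,  0.08625933, -0.02552534,
       -0.02108939]), 'tau': array([-5.44575414e-04, -5.84164882e+01,  2.93748808e+01,  7.01536372e+00,
        1.02016755e-02, -4.61206275e-05]), 'tool_pos': array([ 0.1549614 , -0.65654213,  0.22572757]), 'orientation': array([ 95.60653327,  89.91685515, 108.88306382]), 'force': array([-0.21413407,  0.71209229, -0.39861642]), 'moment': array([-0.00425713, -0.01479159,  0.01809441]), 'opening': 0.08779652952660717}
```

View pics/scene0.png

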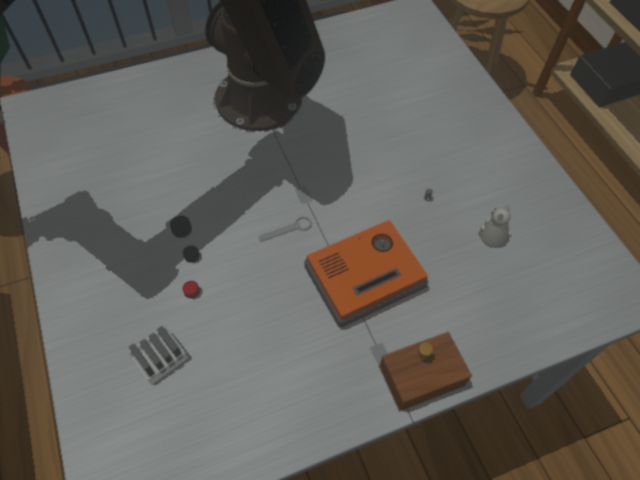

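View pics/top0.png

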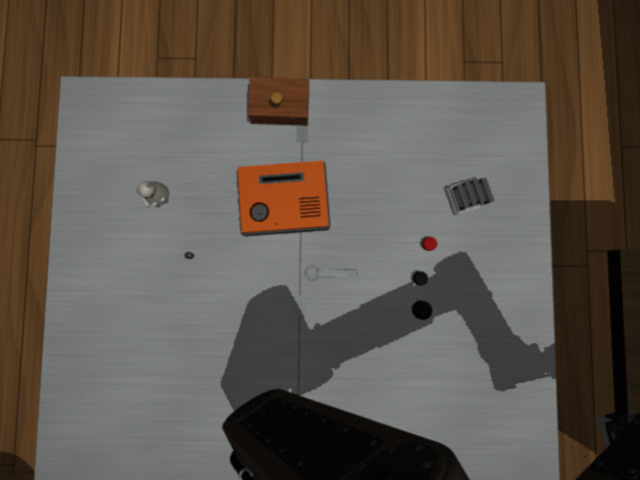

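View pics/wrist0.png

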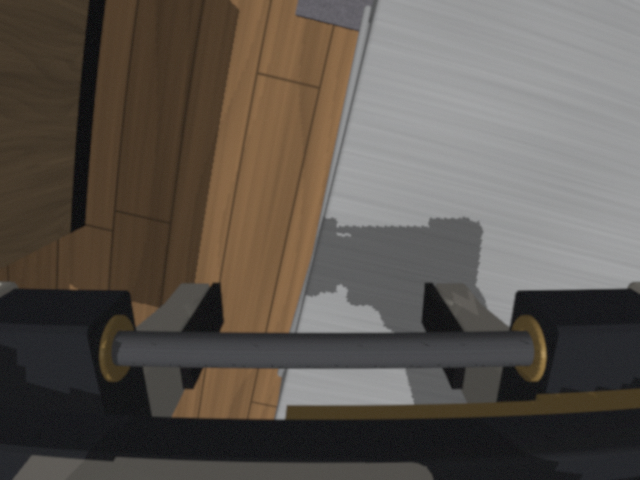

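The scene view shows the spring near (428,195) and the orange console with its well at (382,242). The black caps are at (191,254) (smaller) and (180,226) (larger), and the red one is at (191,289). In the top view the spring is at (189,255), the well at (260,212), the small cap at (420,278), the large one at (421,310), and the cat at (152,193).

```bash
python3 - <<'E'
from h import *
S=pickle.load(open('scene0.pkl','rb'));T=pickle.load(open('top0.pkl','rb'))
print('cams',np.linalg.inv(cfw(S))[:3,3],np.linalg.inv(cfw(T))[:3,3])
for s,nm,pts in [(T,'top',dict(spring=(189,255,.03),capS=(420,278,.0235),capL=(421,310,.03),red=(429,243,.0235),well=(259.5,212,.06),cat=(152,193,.05),opring=(312,273,.004),opend=(356,272,.004))),(S,'scene',dict(spring=(429,191,.03),capS=(191.5,252,.0235),capL=(180,225,.03),red=(191,287,.0235),well=(382,242,.06)))]:
    for k,(u,v,z) in pts.items(): print(nm,k,onz(s,u,v,z).round(4),dep(s,u,v).round(4))
# blobs
im=T['image'].astype(int)
hsv=cv2.cvtColor(T['image'],cv2.COLOR_RGB2HSV)
def blobs(m,lab,z,roi):
    x0,y0,x1,y1=roi; mm=np.zeros_like(m);mm[y0:y1,x0:x1]=m[y0:y1,x0:x1]
    n,l,st,c=cv2.connectedComponentsWithStats(mm)
    for i in range(1,n):
        if st[i,4]>8: print(lab,st[i],c[i].round(1),onz(T,*c[i],z).round(4), 'w/h mm',(st[i,2:4]/433.9*1000*(np.linalg.inv(cfw(T))[2,3]-z)).round(1))
dark=(hsv[...,2]<38).astype(np.uint8)
blobs(dark,'cap',.0235,(405,260,440,330)); blobs((hsv[...,2]<70).astype(np.uint8),'spr',.015,(175,240,205,270))
blobs(((hsv[...,0]<12)&(hsv[...,1]>180)&(hsv[...,2]>120)).astype(np.uint8),'or',.06,(220,150,345,250))
m=((hsv[...,0]<12)&(hsv[...,1]>180)&(hsv[...,2]>120)).astype(np.uint8);m[:,345:]=0;m[:150]=0
c=max(cv2.findContours(m,0,2)[0],key=cv2.contourArea);r=cv2.minAreaRect(c);print(r)
b=[onz(T,*p,.06) for p in cv2.boxPoints(r)];print(np.round(b,4))
E
python3 -c "
import cv2
a=cv2.imread('pics/top0.png');cv2.imwrite('pics/tz1.png',cv2.resize(a[150:330,160:360],None,fx=4,fy=4)[:600,:800]);
cv2.imwrite('pics/tz2.png',cv2.resize(a[170:330,390:510],None,fx=3.7,fy=3.7))
a=cv2.imread('pics/scene0.png');cv2.imwrite('pics/sz1.png',cv2.resize(a[170:290,340:540],None,fx=4,fy=4))"
```

```text
cams [ 1.15708117 -0.30836219  1.18427426] [ 0.4202983  -0.03873667  1.11748918]
top spring [0.4695 0.2751 0.03  ] [ 0.471   0.2844 -0.0019]
top capS [ 0.4184 -0.305   0.0235] [ 0.4184 -0.3056  0.0211]
top capL [ 0.3393 -0.3051  0.03  ] [ 0.3395 -0.3046  0.032 ]
top red [ 0.5068 -0.3287  0.0235] [ 0.5069 -0.329   0.0224]
top well [0.5758 0.097  0.06  ] [0.5746 0.096  0.0682]
top cat [0.6221 0.3672 0.05  ] [0.6149 0.3526 0.0882]
top opring [ 0.4281 -0.0335  0.004 ] [ 4.281e-01 -3.350e-02  1.000e-04]
top opend [ 0.4319 -0.146   0.004 ] [ 0.4319 -0.146   0.0037]
scene spring [0.4722 0.2821 0.03  ] [0.471  0.2831 0.0281]
scene capS [ 0.4248 -0.3026  0.0235] [ 0.4259 -0.3026  0.0252]
scene capL [ 0.3484 -0.3077  0.03  ] [ 0.3503 -0.3077  0.0328]
scene red [ 0.511  -0.3276  0.0235] [ 0.5114 -0.3276  0.0242]
scene well [0.5782 0.1017 0.06  ] [0.5808 0.0998 0.0651]
cap [413 272  15  13 160] [419.7 278. ] [ 0.4183 -0.3043  0.0235] w/h mm [37.8 32.8]
cap [412 300  20  20 316] [421.5 309.7] [ 0.3397 -0.3081  0.0235] w/h mm [50.4 50.4]
spr [185 252   9   7  44] [188.9 255.2] [0.4697 0.2798 0.015 ] w/h mm [22.9 17.8]
or [ 238  161   90   71 4624] [282.6 196.5] [0.615 0.041 0.06 ] w/h mm [219.3 173. ]
((282.01763916015625, 196.22940063476562), (64.88523864746094, 86.8204345703125), 85.60128784179688)
[[ 0.6873  0.1572  0.06  ]
 [ 0.7066 -0.0574  0.06  ]
 [ 0.5449 -0.0711  0.06  ]
 [ 0.5261  0.1407  0.06  ]]
```

View pics/tz1.png

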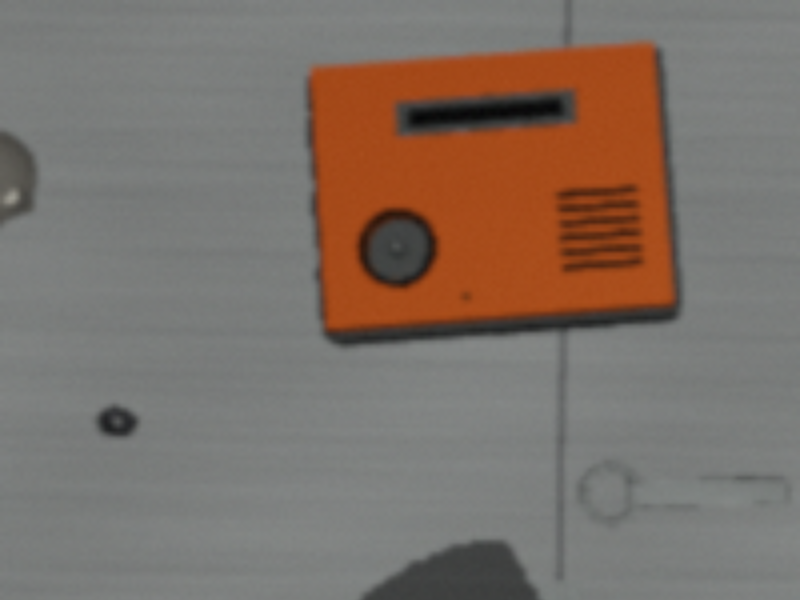

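View pics/tz2.png

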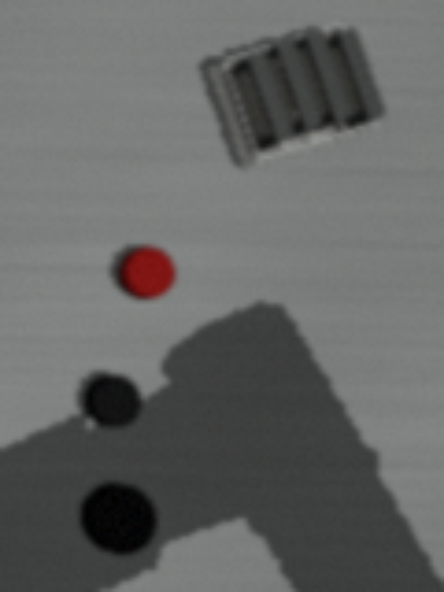

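```bash
python3 - <<'E'
from h import *
s=pickle.load(open('wrist0.pkl','rb'));print(s['hand_eye'].round(4))
o=s['obs'];M=R.from_euler('xyz',o['orientation'],degrees=True).as_matrix();print(M.round(3))
E
```

```text
[[ 4.000e-04  2.931e-01 -9.561e-01 -1.569e-01]
 [ 1.000e+00  2.000e-04  5.000e-04 -6.000e-04]
 [ 3.000e-04 -9.561e-01 -2.931e-01 -7.890e-02]
 [ 0.000e+00  0.000e+00  0.000e+00  1.000e+00]]
[[-0.    -0.23   0.973]
 [ 0.001  0.973  0.23 ]
 [-1.     0.001 -0.   ]]
```

View pics/sz1.png

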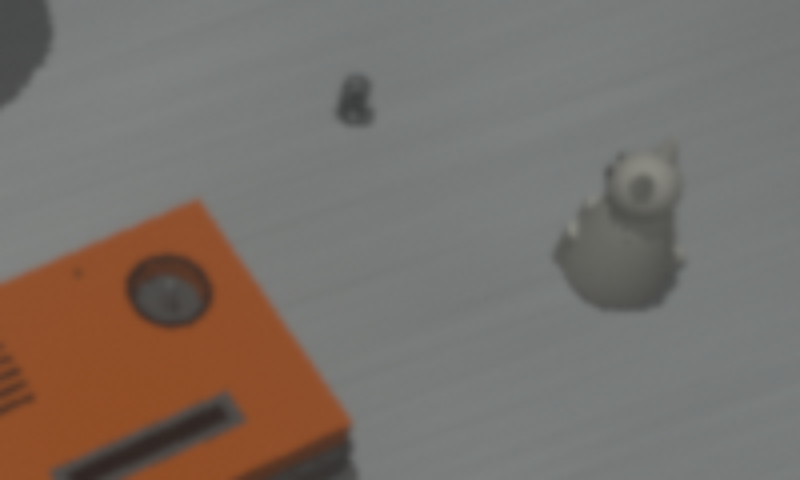

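```bash
python3 -m crank '[{"linear":[0.51,0.74,0],"rot":[0,0,-0.33],"hand":1},{"linear":[0.51,0.74,0],"rot":[0,0,-0.33],"hand":1},{"linear":[0.51,0.74,0],"rot":[0,0,-0.33],"hand":1},{"linear":[0.51,0.74,0],"rot":[0,0,-0.33],"hand":1},{"linear":[0.51,0.74,0],"rot":[0,0,-0.33],"hand":1},{"linear":[0.51,0.74,0],"rot":[0,0,-0.33],"hand":1},{"linear":[0.51,0.74,0],"rot":[0,0,-0.33],"hand":1},{"linear":[0.51,0.74,0],"rot":[0,0,-0.33],"hand":1},{"linear":[0,0,0],"rot":[0,0,0],"hand":1},{"linear":[0,0,0],"rot":[0,0,0],"hand":1}]'
python3 - <<'E'
from h import *
snap('wrist','w1')
E
```

```text
clock: 1.4
tool_pos: [0.4042, -0.2889, 0.2226]
orientation: [104.3, 89.7, 103.9]
force: [-0.3, 0.1, 0.0]
opening: 0.0874
```

View pics/w1.png

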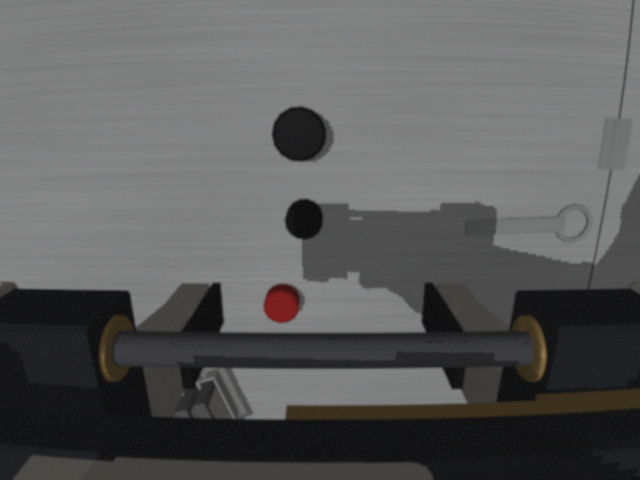

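The wrist view shows the small black cap at (304,218), between the large black one at (300,133) and the red one at (281,302).

```bash
cat >> h.py <<'E'
def blobs(s,m,roi,z,amin=30):
    x0,y0,x1,y1=roi; mm=np.zeros(m.shape,np.uint8);mm[y0:y1,x0:x1]=m[y0:y1,x0:x1]
    for c in cv2.findContours(mm,0,cv2.CHAIN_APPROX_NONE)[0]:
        if cv2.contourArea(c)>amin:
            (u,v),(a,b),t=cv2.fitEllipse(c)
            P=np.array([onz(s,*p,z)[:2] for p in c[:,0]+0.0]); q,r=cv2.minEnclosingCircle(P.astype(np.float32)*1000)
            A=np.c_[2*P,np.ones(len(P))];k=np.linalg.lstsq(A,(P**2).sum(1),rcond=None)[0];rr=np.sqrt(k[2]+k[0]**2+k[1]**2)
            print('px',round(u,1),round(v,1),'ax',round(a,1),round(b,1),'centre',onz(s,u,v,z)[:2].round(4),'circfit',k[:2].round(4),'D',round(2000*rr,1))
E
python3 - <<'E'
from h import *
s=pickle.load(open('w1.pkl','rb'));v=s['image'].max(2)
print([ (u,vv,s['image'][vv,u].tolist()) for u,vv in [(304,218),(320,240),(300,133),(330,140)]])
blobs(s,v<28,(265,90,345,250),.0235)
print(dep(s,304,218).round(4))
E
```

```text
[(304, 218, [19, 18, 17]), (320, 240, [81, 82, 82]), (300, 133, [29, 28, 28]), (330, 140, [79, 79, 81])]
px 304.1 218.9 ax 33.8 36.5 centre [ 0.4187 -0.3053] circfit [ 0.4189 -0.3053] D 32.8
px 297.9 133.2 ax 48.2 48.9 centre [ 0.3419 -0.3091] circfit [ 0.3421 -0.3086] D 40.8
[ 0.4183 -0.3054  0.022 ]
```

```bash
python3 -m crank '[{"linear":[0.32,0.95,0],"rot":[0,0,0],"hand":1},{"linear":[0.32,0.95,0],"rot":[0,0,0],"hand":1},{"linear":[0.32,0.95,0],"rot":[0,0,0],"hand":1},{"linear":[0.32,0.95,0],"rot":[0,0,0],"hand":1},{"linear":[0.32,0.95,0],"rot":[0,0,0],"hand":1},{"linear":[-0.12,0.93,-0.1],"rot":[0,0,0],"hand":1},{"linear":[-0.12,0.93,-0.1],"rot":[0,0,0],"hand":1},{"linear":[-0.12,0.93,-0.1],"rot":[0,0,0],"hand":1},{"linear":[-0.12,0.93,-0.1],"rot":[0,0,0],"hand":1},{"linear":[-0.12,0.93,-0.1],"rot":[0,0,0],"hand":1},{"linear":[0,0,0],"rot":[0,0,0],"hand":1},{"linear":[0,0,0],"rot":[0,0,0],"hand":1}]'
python3 - <<'E'
from h import *
s=snap('wrist','w2')
print(R.from_euler('xyz',s['obs']['orientation'],degrees=True).as_matrix().round(4),s['obs']['joint_pos'])
E
```

```text
clock: 2.95
tool_pos: [0.4654, 0.2774, 0.1905]
orientation: [120.2, 89.8, 118.1]
force: [0.1, -1.0, -0.3]
opening: 0.0872
[[-0.0012  0.0353  0.9994]
 [ 0.0023  0.9994 -0.0353]
 [-1.      0.0023 -0.0013]] [  51.43129011    9.61007754  -19.13147991   -0.15877975  -61.19865782
 -143.37681968]
```

View pics/w2.png

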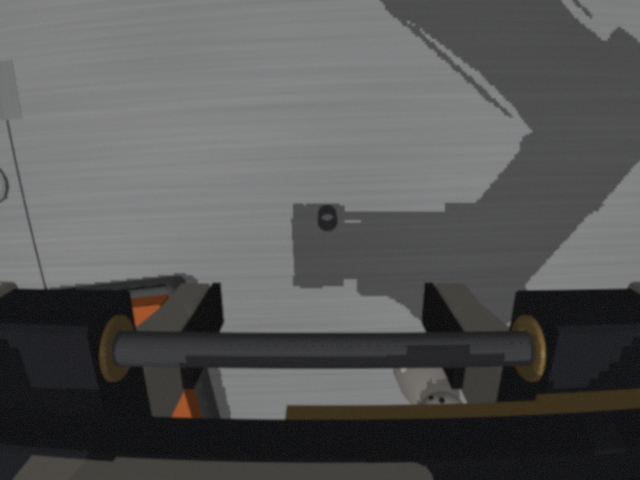

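The spring is at (327,217), with the console at the lower left and the cat at the lower right, near (430,385).

```bash
python3 - <<'E'
from h import *
s=pickle.load(open('w2.pkl','rb'));v=s['image'].max(2)
for th in (40,50):blobs(s,v<th,(300,195,352,245),.03)
print(dep(s,327,217).round(4)); print('proj top',proj(s,[.4685,.2815,.03]),proj(s,[.4685,.2815,0]))
cv2.imwrite('pics/w2z.png',cv2.resize(s['image'][190:245,300:355,::-1],None,fx=10,fy=10,interpolation=0))
E
```

```text
px 326.9 217.6 ax 15.8 21.6 centre [0.469  0.2809] circfit [0.469  0.2807] D 14.6
px 326.8 217.7 ax 18.6 24.9 centre [0.4691 0.2808] circfit [0.4692 0.2808] D 18.0
[ 4.763e-01  2.811e-01 -1.000e-04]
proj top (np.float64(327.64695619652497), np.float64(216.9627496187922)) (np.float64(327.1418927848686), np.float64(208.56367538258323))
```

View pics/w2z.png

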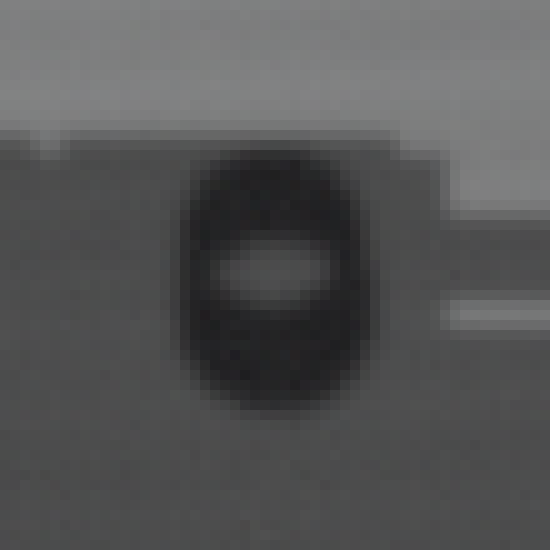

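```bash
python3 - <<'E'
from h import *
s=pickle.load(open('w2.pkl','rb'))
print(onz(s,326.8,221.9,.03),onz(s,326.8,217.7,.015),onz(s,326.8,213.5,0))
E
```

```text
[0.4726514  0.28067285 0.03      ] [0.47298394 0.28085619 0.015     ] [0.47300424 0.28104972 0.        ]
```

```bash
python3 -m crank '[{"linear":[0.06,0.03,-0.8],"rot":[0,0,0],"hand":0.6},{"linear":[0.06,0.03,-0.8],"rot":[0,0,0],"hand":0.6},{"linear":[0,0,0],"rot":[0,0,0],"hand":0.6},{"linear":[0,0,0],"rot":[0,0,0],"hand":0.6}]'
python3 - <<'E'
from h import *
s=snap('wrist','w3')
E
```

```text
clock: 3.5
tool_pos: [0.4763, 0.2767, 0.0964]
orientation: [64.4, 89.6, 61.9]
force: [0.3, 0.2, 1.2]
opening: 0.055
```

View pics/w3.png

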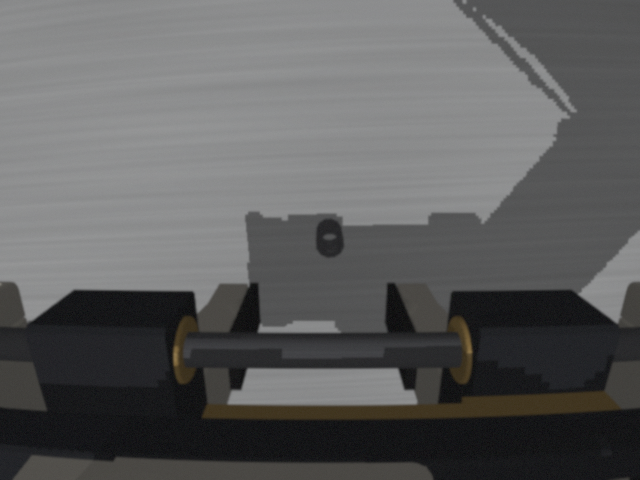

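```bash
python3 - <<'E'
from h import *
s=pickle.load(open('w3.pkl','rb'));v=s['image'].max(2);o=s['obs']
print(o['tool_pos'],R.from_euler('xyz',o['orientation'],degrees=True).as_matrix().round(4).tolist())
blobs(s,v<50,(300,210,360,265),.015)
ms=(v<50); ys,xs=np.where(ms[215:262,310:350]);print(ys.min()+215,ys.max()+215,xs.min()+310,xs.max()+310)
o=monitor.get_obs();print(o['tool_pos'],o['qvel'])
E
```

```text
[0.47627587 0.27666039 0.09643979] [[0.0032, 0.0426, 0.9991], [0.0059, 0.9991, -0.0426], [-1.0, 0.0061, 0.0029]]
px 329.1 237.9 ax 25.8 37.2 centre [0.473 0.281] circfit [0.473 0.281] D 20.1
220 256 317 342
[0.4760489  0.27667388 0.09639343] [ 0.52151743 -0.50294749  0.09707404 -0.19840766  0.31763505 -0.10215671]
```

```bash
python3 -m crank '[{"linear":[-0.05,0.07,-0.3],"rot":[-0.07,0.04,0.45],"hand":0.6},{"linear":[0,0,-0.4],"rot":[0,0,0],"hand":0.6},{"linear":[0,0,-0.2],"rot":[0,0,0],"hand":0.6},{"linear":[0,0,0],"rot":[0,0,0],"hand":0.6},{"linear":[0,0,0],"rot":[0,0,0],"hand":0.6}]'
python3 - <<'E'
from h import *
s=snap('wrist','w4');o=s['obs'];v=s['image'].max(2)
print(o['tool_pos'],R.from_euler('xyz',o['orientation'],degrees=True).as_matrix().round(4).tolist())
blobs(s,v<50,(300,230,360,300),.015)
E
```

```text
clock: 4.18
tool_pos: [0.4747, 0.2835, 0.0447]
orientation: [49.7, 89.6, 49.8]
force: [0.8, 0.0, -0.4]
opening: 0.0527
[0.47465661 0.28351986 0.04471032] [[0.0047, -0.0029, 1.0], [0.0055, 1.0, 0.0029], [-1.0, 0.0055, 0.0047]]
px 318.0 273.0 ax 32.9 51.5 centre [0.4732 0.2809] circfit [0.4733 0.2809] D 22.1
```

View pics/w4.png

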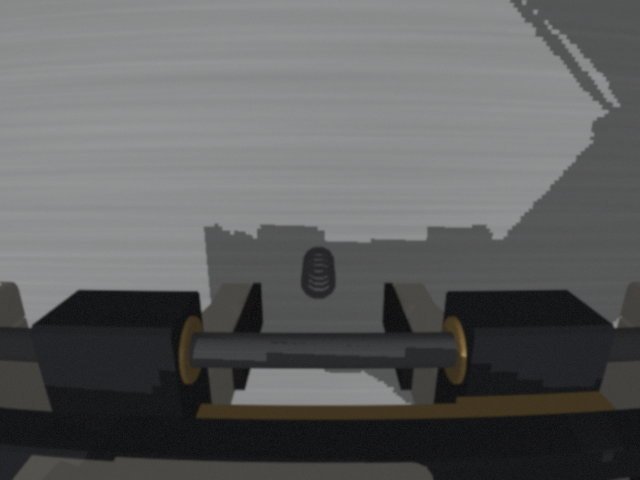

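```bash
python3 -m crank '[{"linear":[-0.02,-0.04,-0.2],"rot":[-0.06,0.05,0],"hand":0.6},{"linear":[0,0,-0.2],"rot":[0,0,0],"hand":0.6},{"linear":[0,0,0],"rot":[0,0,0],"hand":0.6},{"linear":[0,0,0],"rot":[0,0,0],"hand":0.6}]'
python3 - <<'E'
from h import *
o=monitor.get_obs()
print(o['tool_pos'],o['force'],R.from_euler('xyz',o['orientation'],degrees=True).as_matrix().round(4).tolist())
E
```

```text
clock: 4.72
tool_pos: [0.4736, 0.2812, 0.0197]
orientation: [47.8, 89.9, 48.0]
force: [-0.2, 0.3, 0.3]
opening: 0.0525
[0.47364086 0.28121814 0.01969269] [-0.21064572  0.28245005  0.33156661] [[0.0008, -0.003, 1.0], [0.0009, 1.0, 0.003], [-1.0, 0.0009, 0.0008]]
```

Well aligned at z 19.7 mm (the fingers cover the top 10 mm of the spring). Closing now.

```bash
python3 -m crank '[{"linear":[0,0,0],"rot":[0,0,0],"hand":0.1},{"linear":[0,0,0],"rot":[0,0,0],"hand":0.1},{"linear":[0,0,0],"rot":[0,0,0],"hand":0.1},{"linear":[0,0,0],"rot":[0,0,0],"hand":0.1},{"linear":[0,0,0],"rot":[0,0,0],"hand":0.1},{"linear":[0,0,0],"rot":[0,0,0],"hand":0.1}]'
```

```text
clock: 5.48
tool_pos: [0.474, 0.2816, 0.0204]
orientation: [48.2, 89.9, 48.3]
force: [0.7, -0.3, 0.3]
opening: 0.0144
```

```bash
python3 -m crank '[{"linear":[0,0,0.4],"rot":[0,0,0],"hand":0.1},{"linear":[0,0,0.8],"rot":[0,0,0],"hand":0.1},{"linear":[0,0,0.8],"rot":[0,0,0],"hand":0.1},{"linear":[0,0,0],"rot":[0,0,0],"hand":0.1},{"linear":[0,0,0],"rot":[0,0,0],"hand":0.1}]'
python3 - <<'E'
from h import *
s=snap('wrist','w5');o=s['obs'];v=s['image'].max(2)
cv2.imwrite('pics/w5z.png',cv2.resize(s['image'][220:420,220:420,::-1],None,fx=3,fy=3))
E
```

```text
clock: 6.1
tool_pos: [0.473, 0.2804, 0.1429]
orientation: [141.2, 90.0, 141.4]
force: [0.3, -0.1, -0.2]
opening: 0.0145
```

View pics/w5z.png

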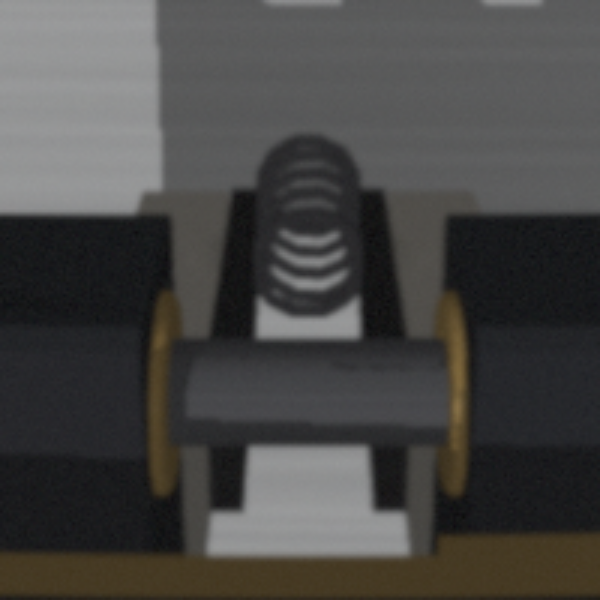

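```bash
python3 - <<'E'
from h import *
s=pickle.load(open('w5.pkl','rb'));o=s['obs'];print(o['tool_pos'],R.from_euler('xyz',o['orientation'],degrees=True).as_matrix().round(4).tolist())
z=o['tool_pos'][2]
pb=proj(s,np.r_[o['tool_pos'][:2],z-.02]);pt=proj(s,np.r_[o['tool_pos'][:2],z+.01]);print(pb,pt)
hb=[proj(s,o['tool_pos']+[dx,0,-.02])[1] for dx in(-.0085,.0085)];ht=[proj(s,o['tool_pos']+[dx,0,.01])[1] for dx in(-.0085,.0085)];print(hb,ht)
print('silhouette rows 265..324.5, cols',220+257/3,220+360/3)
E
```

```text
[0.47298344 0.28044981 0.14291895] [[-0.0, -0.0027, 1.0], [0.0, 1.0, 0.0027], [-1.0, 0.0, -0.0]]
(np.float64(323.49668308309816), np.float64(283.82727252577337)) (np.float64(323.69552134557057), np.float64(313.7707955850359))
[np.float64(267.3465955636301), np.float64(299.84609660856495)] [np.float64(294.9146075148769), np.float64(331.97595227397574)]
silhouette rows 265..324.5, cols 305.6666666666667 340.0
```

```bash
python3 -m crank '[{"linear":[0.42,-0.6,0.1],"rot":[0,0,0],"hand":0.1},{"linear":[0.42,-0.6,0],"rot":[0,0,0],"hand":0.1},{"linear":[0.42,-0.6,0],"rot":[0,0,0],"hand":0.1},{"linear":[0.42,-0.6,0],"rot":[0,0,0],"hand":0.1},{"linear":[0.42,-0.6,0],"rot":[0,0,0],"hand":0.1},{"linear":[0,0,0],"rot":[0,0,0],"hand":0.1},{"linear":[0,0,0],"rot":[0,0,0],"hand":0.1},{"linear":[0,0,0],"rot":[0,0,0],"hand":0.1}]'
python3 - <<'E'
from h import *
s=snap('wrist','w6');o=s['obs'];print(o['tool_pos'],R.from_euler('xyz',o['orientation'],degrees=True).as_matrix().round(4).tolist())
E
```

```text
clock: 7.15
tool_pos: [0.5983, 0.094, 0.1388]
orientation: [-150.4, 89.1, -150.1]
force: [0.8, 0.2, -0.3]
opening: 0.0143
[0.59829439 0.09403927 0.13883944] [[-0.0133, -0.0055, 0.9999], [-0.0077, 1.0, 0.0054], [-0.9999, -0.0076, -0.0134]]
```

View pics/w6.png

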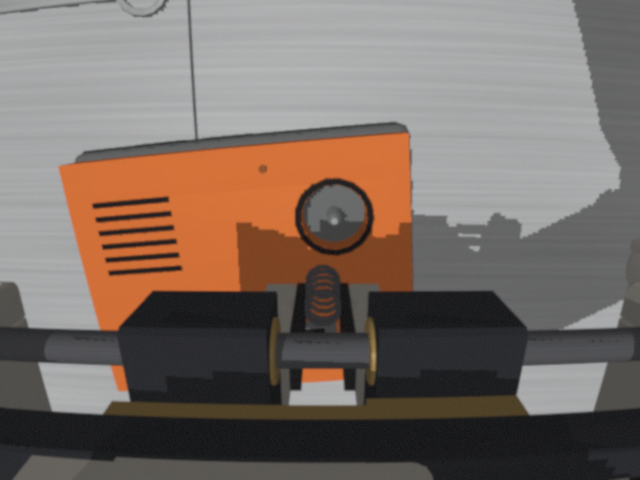

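```bash
python3 - <<'E'
from h import *
s=pickle.load(open('w6.pkl','rb'));v=s['image'].max(2)
m=(v<60);m[265:]=0
cs=[c for c in cv2.findContours(m.astype(np.uint8),1,cv2.CHAIN_APPROX_NONE)[0]]
for c in cs:
    x,y,w,h=cv2.boundingRect(c)
    if 285<x and x+w<385 and y>170 and w>50: 
        (u,vv),ax,t=cv2.fitEllipse(c);P=np.array([onz(s,*p,.06)[:2] for p in c[:,0]+0.0]);A=np.c_[2*P,np.ones(len(P))];k=np.linalg.lstsq(A,(P**2).sum(1),rcond=None)[0]
        print((x,y,w,h),u,vv,ax,onz(s,u,vv,.06)[:2],k[:2],2000*np.sqrt(k[2]+k[0]**2+k[1]**2))
z=s['image'][170:340,270:400,::-1];cv2.imwrite('pics/w6z.png',cv2.resize(z,None,fx=4,fy=3.5))
cv2.imwrite('pics/w6y.png',cv2.resize(s['image'][195:245,310:360,::-1],None,fx=10,fy=10))
for p in [(334,216)]: print(onz(s,*p,.069),onz(s,*p,.06))
E
```

```text
(299, 182, 71, 69) 334.0068359375 216.60592651367188 (66.60572814941406, 69.31067657470703) [0.57912911 0.09987513] [0.57961201 0.09987338] 41.87815954417841
(296, 180, 77, 75) 333.8272705078125 216.7636260986328 (73.8362808227539, 75.49461364746094) [0.57922842 0.09976736] [0.57981714 0.09977195] 46.04243799609186
[0.57657882 0.09965438 0.069     ] [0.57875085 0.099866   0.06      ]
```

View pics/w6z.png

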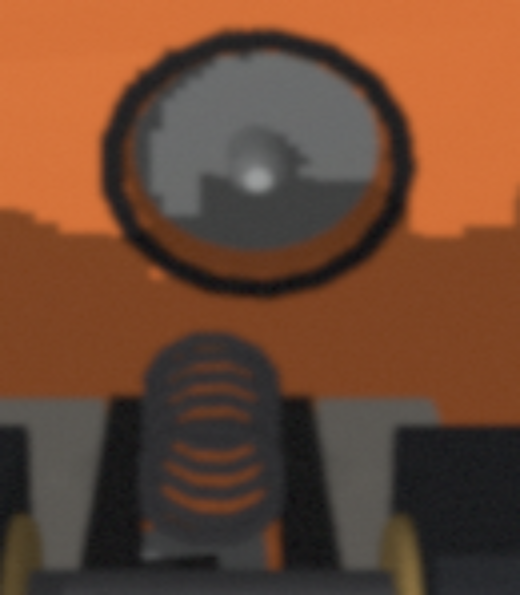

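View pics/w6y.png

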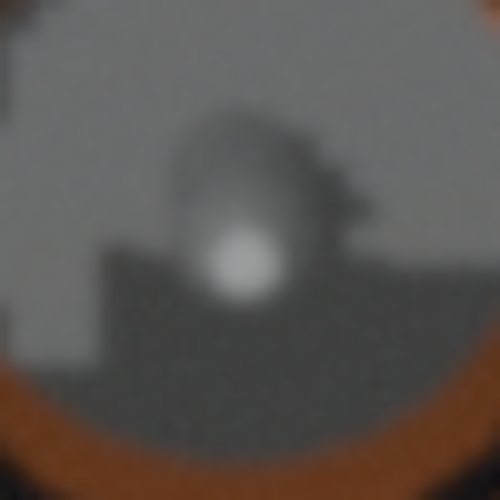

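```bash
python3 - <<'E'
from h import *
s=pickle.load(open('w6.pkl','rb'));o=s['obs'];t=o['tool_pos']
print('tip',onz(s,333.9,220.8,.069))
for dz in(-.02,-.023):
  e=onz(s,322.8,265.0,t[2]+dz);print('spring bottom centre',e+[.0085,0,0],'rel tcp',e+[.0085,0,0]-t)
e=onz(s,322.8,324.5,t[2]+.008);print('top',e-[.0085,0,0]-t)
E
```

```text
tip [0.57947046 0.09963392 0.069     ]
spring bottom centre [0.59690618 0.09350503 0.11883944] rel tcp [-0.00138821 -0.00053424 -0.02      ]
spring bottom centre [0.59803243 0.09349164 0.11583944] rel tcp [-0.00026195 -0.00054763 -0.023     ]
top [-0.00230707 -0.00026085  0.008     ]
```

```bash
python3 -m crank '[{"linear":[-0.29,0.1,0],"rot":[0.09,-0.15,0],"hand":0.1},{"linear":[0,0,-0.3],"rot":[0,0,0],"hand":0.1},{"linear":[0,0,-0.3],"rot":[0,0,0],"hand":0.1},{"linear":[0,0,0],"rot":[0,0,0],"hand":0.1},{"linear":[0,0,0],"rot":[0,0,0],"hand":0.1},{"linear":[0,0,0],"rot":[0,0,0],"hand":0.1}]'
python3 - <<'E'
from h import *
s=snap('wrist','w7');o=s['obs'];print(o['tool_pos'],R.from_euler('xyz',o['orientation'],degrees=True).as_matrix().round(4).tolist())
cv2.imwrite('pics/w7z.png',cv2.resize(s['image'][200:360,240:400,::-1],None,fx=3.7,fy=3.7))
E
```

```text
clock: 7.95
tool_pos: [0.5798, 0.105, 0.1046]
orientation: [29.3, 89.8, 30.0]
force: [-0.1, -0.4, -0.5]
opening: 0.0147
[0.57976151 0.1050326  0.10460579] [[0.0037, -0.0128, 0.9999], [0.0021, 0.9999, 0.0127], [-1.0, 0.0021, 0.0037]]
```

View pics/w7z.png

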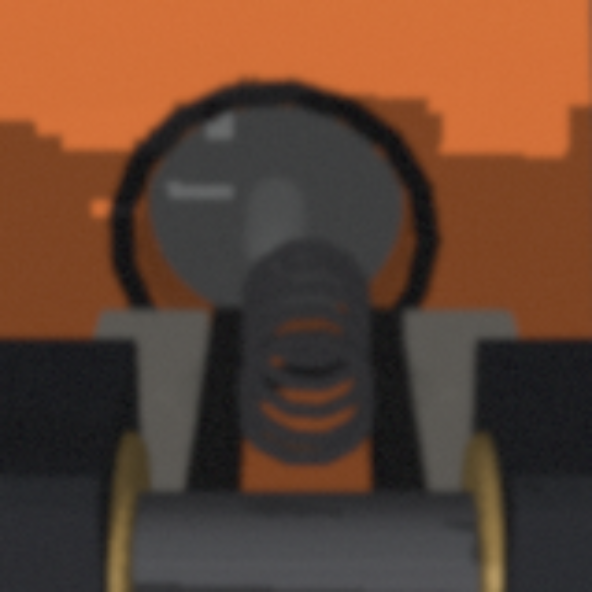

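```bash
python3 -m crank '[{"linear":[0.015,-0.08,0],"rot":[-0.02,0.04,0],"hand":0.1},{"linear":[0,0,0],"rot":[0,0,0],"hand":0.1},{"linear":[0,0,-0.15],"rot":[0,0,0],"hand":0.1},{"linear":[0,0,0],"rot":[0,0,0],"hand":0.1},{"linear":[0,0,0],"rot":[0,0,0],"hand":0.1}]'
python3 - <<'E'
from h import *
s=snap('wrist','w8');o=s['obs'];print(o['tool_pos'],R.from_euler('xyz',o['orientation'],degrees=True).as_matrix().round(4).tolist())
cv2.imwrite('pics/w8z.png',cv2.resize(s['image'][200:360,240:400,::-1],None,fx=3.7,fy=3.7))
E
```

```text
clock: 8.62
tool_pos: [0.5812, 0.0996, 0.0956]
orientation: [37.0, 89.9, 37.7]
force: [0.4, 0.4, -0.3]
opening: 0.0145
[0.58115288 0.09963055 0.09556172] [[0.0009, -0.0121, 0.9999], [0.0007, 0.9999, 0.0121], [-1.0, 0.0007, 0.0009]]
```

View pics/w8z.png

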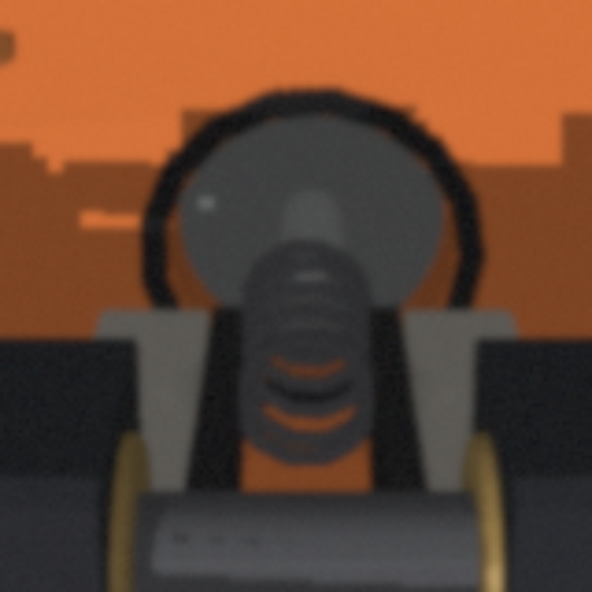

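The spring is centred on the rod within about 1 mm, and the bright tip shows through the coils near (310,272). I'll lower it stepwise, watching the force.

```bash
python3 -m crank '[{"linear":[-0.01,0.01,-0.1],"rot":[0,0,0],"hand":0.1},{"linear":[0,0,-0.1],"rot":[0,0,0],"hand":0.1},{"linear":[0,0,0],"rot":[0,0,0],"hand":0.1},{"linear":[0,0,0],"rot":[0,0,0],"hand":0.1}]'
python3 - <<'E'
from h import *
s=snap('wrist','w9');o=s['obs'];print(o['tool_pos'],o['force'],R.from_euler('xyz',o['orientation'],degrees=True).as_matrix().round(4).tolist())
cv2.imwrite('pics/w9z.png',cv2.resize(s['image'][200:360,240:400,::-1],None,fx=3.7,fy=3.7))
E
```

```text
clock: 9.18
tool_pos: [0.5803, 0.1003, 0.0825]
orientation: [50.9, 90.0, 51.6]
force: [-0.1, 0.6, -0.8]
opening: 0.0144
[0.58026781 0.10034008 0.08245705] [-0.10333047  0.63050794 -0.75952391] [[0.0004, -0.0123, 0.9999], [0.0005, 0.9999, 0.0123], [-1.0, 0.0005, 0.0004]]
```

View pics/w9z.png

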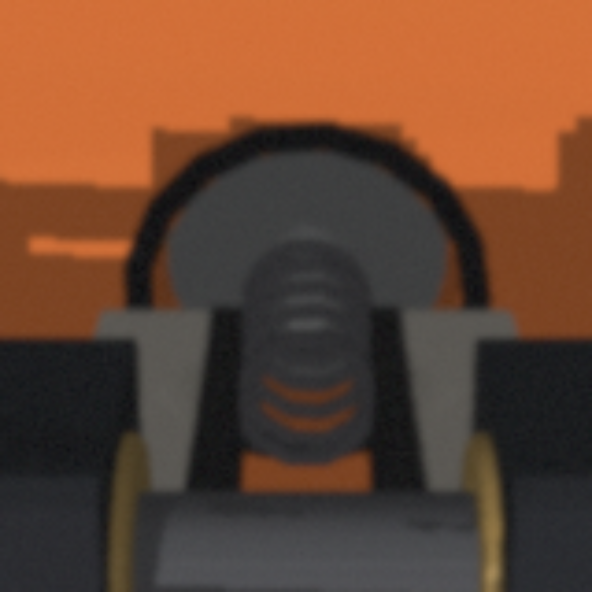

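```bash
python3 -m crank '[{"linear":[0,0,-0.1],"rot":[0,0,0],"hand":0.1},{"linear":[0,0,-0.1],"rot":[0,0,0],"hand":0.1},{"linear":[0,0,-0.03],"rot":[0,0,0],"hand":0.1},{"linear":[0,0,0],"rot":[0,0,0],"hand":0.1},{"linear":[0,0,0],"rot":[0,0,0],"hand":0.1}]'
python3 - <<'E'
from h import *
s=snap('wrist','w10');o=s['obs'];print(o['tool_pos'],o['force'],o['moment'])
cv2.imwrite('pics/w10z.png',cv2.resize(s['image'][200:360,240:400,::-1],None,fx=3.7,fy=3.7))
E
```

```text
clock: 9.85
tool_pos: [0.5803, 0.1003, 0.0677]
orientation: [51.8, 90.0, 52.5]
force: [0.5, 0.6, 0.1]
opening: 0.0145
[0.58027351 0.1002884  0.06770379] [0.49738819 0.55566356 0.08327026] [-0.03753206  0.01978873  0.02709465]
```

View pics/w10z.png

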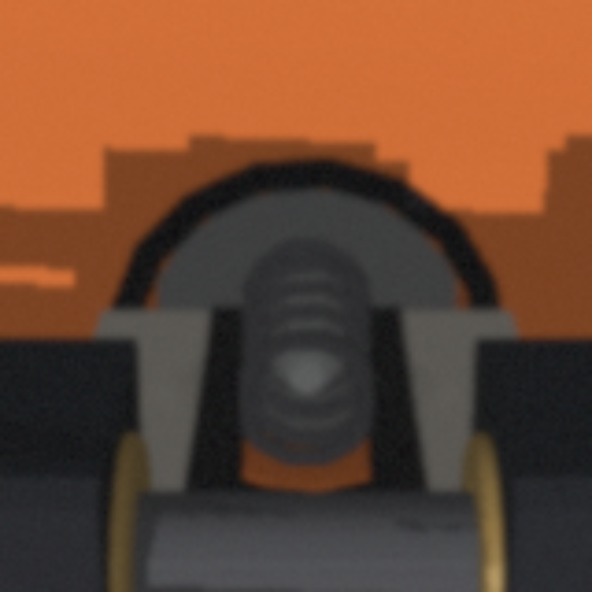

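```bash
python3 -m crank '[{"linear":[0,0,-0.05],"rot":[0,0,0],"hand":0.1},{"linear":[0,0,0],"rot":[0,0,0],"hand":0.1},{"linear":[0,0,0],"rot":[0,0,0],"hand":0.1}]'
python3 -m crank '[{"linear":[0,0,-0.015],"rot":[0,0,0],"hand":0.1},{"linear":[0,0,0],"rot":[0,0,0],"hand":0.1},{"linear":[0,0,0],"rot":[0,0,0],"hand":0.1}]'
```

```text
clock: 10.28
tool_pos: [0.5806, 0.1004, 0.065]
orientation: [33.2, 89.9, 33.9]
force: [-0.1, 0.7, 0.5]
opening: 0.0146
clock: 10.65
tool_pos: [0.5807, 0.1004, 0.0642]
orientation: [30.5, 89.9, 31.2]
force: [-0.9, -0.7, 0.6]
opening: 0.0145
```

```bash
python3 -m crank '[{"linear":[0,0,0],"rot":[0,0,0],"hand":0.25},{"linear":[0,0,0],"rot":[0,0,0],"hand":0.45},{"linear":[0,0,0],"rot":[0,0,0],"hand":0.45},{"linear":[0,0,0.2],"rot":[0,0,0],"hand":0.45},{"linear":[0,0,0.8],"rot":[0,0,0],"hand":0.45},{"linear":[0.1,0,0.8],"rot":[0,0,0],"hand":0.45},{"linear":[0.1,0,0],"rot":[0,0,0],"hand":0.45},{"linear":[0,0,0],"rot":[0,0,0],"hand":0.45}]'
python3 - <<'E'
from h import *
s=snap('wrist','w11');o=s['obs'];print(o['tool_pos'],o['force'],R.from_euler('xyz',o['orientation'],degrees=True).as_matrix().round(4).tolist())
cv2.imwrite('pics/w11z.png',cv2.resize(s['image'][170:330,240:400,::-1],None,fx=3.7,fy=3.7))
E
```

```text
clock: 11.65
tool_pos: [0.5924, 0.1001, 0.178]
orientation: [20.8, 89.9, 21.5]
force: [-0.1, -1.1, -1.3]
opening: 0.0395
[0.59240056 0.1000562  0.17798902] [-0.09214379 -1.09790374 -1.26272114] [[0.002, -0.0125, 0.9999], [0.0008, 0.9999, 0.0125], [-1.0, 0.0008, 0.002]]
```

View pics/w11z.png

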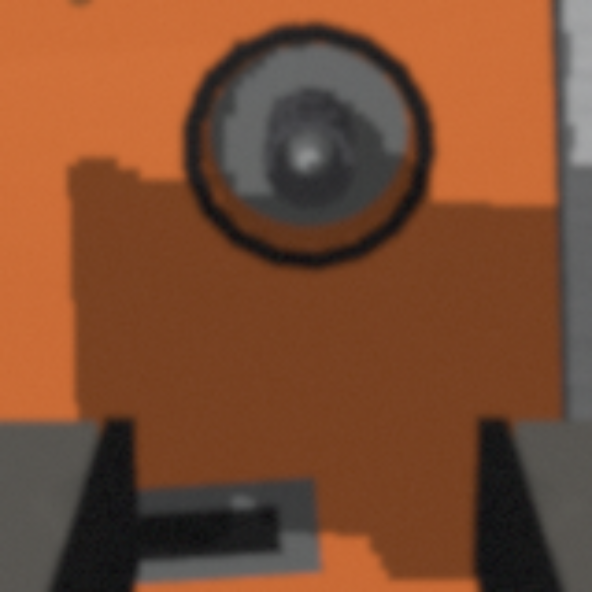

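The spring is in the well round the rod: the ring is centred near crop (308,146), the tip at (307,155) and the coils are concentric. I'll re-measure the well from here.

```bash
python3 - <<'E'
from h import *
s=pickle.load(open('w11.pkl','rb'));v=s['image'].max(2)
m=(v<50);m[250:]=0
for c in cv2.findContours(m.astype(np.uint8),1,cv2.CHAIN_APPROX_NONE)[0]:
    x,y,w,h=cv2.boundingRect(c)
    if 285<x and x+w<385 and y>150 and w>50:
        P=np.array([onz(s,*p,.06)[:2] for p in c[:,0]+0.0]);A=np.c_[2*P,np.ones(len(P))];k=np.linalg.lstsq(A,(P**2).sum(1),rcond=None)[0]
        print((x,y,w,h),k[:2],2000*np.sqrt(k[2]+k[0]**2+k[1]**2))
print(onz(s,240+307/3.7-.5,170+155/3.7-.5,.069))
# spring top edge: bottom outline at crop y~207 (x 313)
print('spring top centre', onz(s,240+312/3.7-.5,170+207/3.7-.5,.075)-[.0085,0,0])
E
```

```text
(293, 179, 61, 61) [0.57955276 0.09988967] 42.578879243341966
(291, 178, 65, 64) [0.57991261 0.09981165] 45.471799500814825
[0.57855602 0.09949318 0.069     ]
spring top centre [0.57830234 0.10049864 0.075     ]
```

```bash
python3 -m crank '[{"linear":[-0.3,-0.83,0.1],"rot":[0,0,0],"hand":0.65},{"linear":[-0.36,-0.83,0],"rot":[0,0,0],"hand":0.65},{"linear":[-0.36,-0.83,0],"rot":[0,0,0],"hand":0.65},{"linear":[-0.36,-0.83,0],"rot":[0,0,0],"hand":0.65},{"linear":[-0.36,-0.83,0],"rot":[0,0,0],"hand":0.65},{"linear":[-0.36,-0.83,0],"rot":[0,0,0],"hand":0.65},{"linear":[-0.36,-0.83,0],"rot":[0,0,0],"hand":0.65},{"linear":[-0.36,-0.83,0],"rot":[0,0,0],"hand":0.65},{"linear":[0,0,-0.4],"rot":[0,0,0],"hand":0.65},{"linear":[0,0,-0.4],"rot":[0,0,0],"hand":0.65},{"linear":[0,0,0],"rot":[0,0,0],"hand":0.65},{"linear":[0,0,0],"rot":[0,0,0],"hand":0.65}]'
python3 - <<'E'
from h import *
s=snap('wrist','w12');o=s['obs'];print(o['tool_pos'],o['force'],R.from_euler('xyz',o['orientation'],degrees=True).as_matrix().round(4).tolist(),o['joint_pos'])
E
```

```text
clock: 13.2
tool_pos: [0.4081, -0.3089, 0.126]
orientation: [177.6, 89.1, 178.4]
force: [-0.4, -0.1, 0.6]
opening: 0.0568
[ 0.40810057 -0.30893813  0.12596   ] [-0.43824565 -0.11061231  0.64505224] [[-0.0151, -0.013, 0.9998], [0.0004, 0.9999, 0.013], [-0.9999, 0.0006, -0.0151]] [-14.95981474  10.95365267 -27.16000316   0.25167694 -52.730717
 -74.44725561]
```

View pics/w12.png

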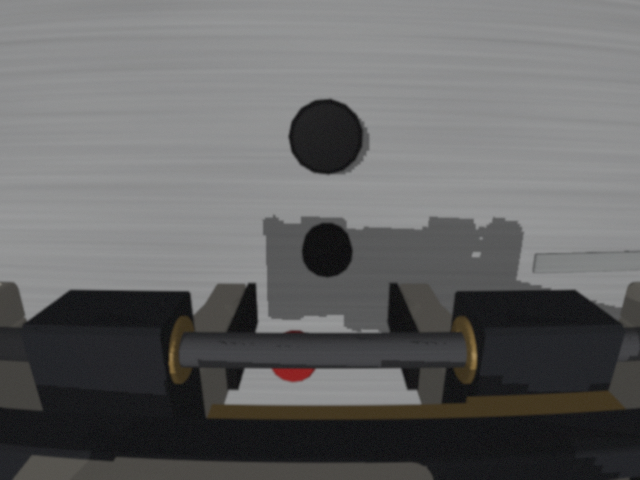

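```bash
python3 - <<'E'
from h import *
s=pickle.load(open('w12.pkl','rb'));v=s['image'].max(2)
for th in(30,40,50):
  for z in(.0118,.0235): blobs(s,v<th,(285,210,370,290),z)
print(dep(s,327,250))
E
```

```text
px 326.6 249.7 ax 47.3 51.6 centre [ 0.4217 -0.3062] circfit [ 0.422  -0.3062] D 36.3
px 326.6 249.7 ax 47.3 51.6 centre [ 0.4178 -0.3064] circfit [ 0.4181 -0.3064] D 34.8
px 326.7 249.7 ax 48.3 52.3 centre [ 0.4217 -0.3062] circfit [ 0.422  -0.3062] D 37.0
px 326.7 249.7 ax 48.3 52.3 centre [ 0.4178 -0.3064] circfit [ 0.4181 -0.3063] D 35.4
px 326.7 249.7 ax 49.1 53.3 centre [ 0.4217 -0.3062] circfit [ 0.422  -0.3062] D 37.6
px 326.7 249.7 ax 49.1 53.3 centre [ 0.4178 -0.3064] circfit [ 0.4181 -0.3063] D 36.0
[ 0.41845967 -0.30610205  0.02210883]
```

```bash
python3 - <<'E'
from h import *
s=pickle.load(open('w12.pkl','rb'));v=s['image'].max(2)
print(onz(s,326.7,275.8,.0235)-[.018,0,0],onz(s,326.7,223.5,0)+[.018,0,0],onz(s,326.7,223.5,.0235)+[.018,0,0])
E
```

```text
[ 0.4189696  -0.30602941  0.0235    ] [ 0.42336796 -0.30627171  0.        ] [ 0.41727357 -0.30662676  0.0235    ]
```

```bash
python3 -m crank '[{"linear":[0.2,0.04,-0.3],"rot":[0,-0.17,-0.15],"hand":0.65},{"linear":[0,0,-0.5],"rot":[0,0,0],"hand":0.65},{"linear":[0,0,-0.4],"rot":[0,0,0],"hand":0.65},{"linear":[0,0,0],"rot":[0,0,0],"hand":0.65},{"linear":[0,0,0],"rot":[0,0,0],"hand":0.65}]'
python3 - <<'E'
from h import *
s=snap('wrist','w13');o=s['obs'];print(o['tool_pos'],o['force'],R.from_euler('xyz',o['orientation'],degrees=True).as_matrix().round(4).tolist())
v=s['image'].max(2)
for z in(.0118,.0235): blobs(s,v<40,(268,210,375,340),z)
E
```

```text
clock: 13.88
tool_pos: [0.4249, -0.3062, 0.0578]
orientation: [-16.5, 89.5, -16.3]
force: [0.1, 0.2, 0.1]
opening: 0.057
[ 0.42493898 -0.306214    0.05778918] [0.08655359 0.2056052  0.14916743] [[0.0086, -0.0036, 1.0], [-0.0025, 1.0, 0.0036], [-1.0, -0.0026, 0.0086]]
px 323.7 258.0 ax 65.2 70.3 centre [ 0.4217 -0.3061] circfit [ 0.4223 -0.3061] D 37.9
px 323.7 258.0 ax 65.2 70.3 centre [ 0.4173 -0.3062] circfit [ 0.4178 -0.3062] D 35.7
```

View pics/w13.png

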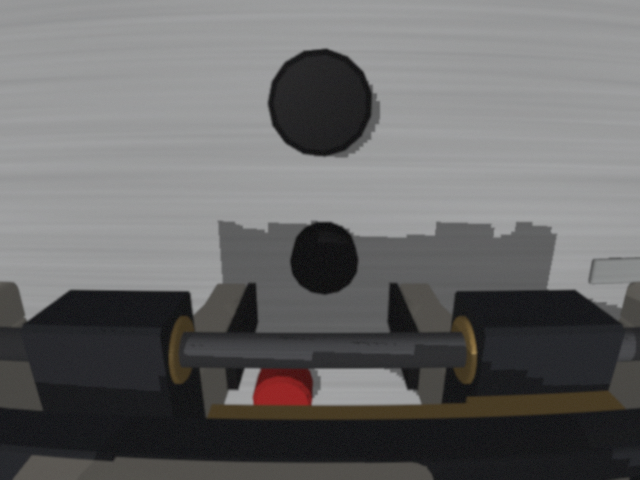

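```bash
python3 - <<'E'
from h import *
s=pickle.load(open('w13.pkl','rb'));v=s['image'].max(2)
col=v[:,324]<40; r=np.where(col[200:320])[0]+200;print(r.min(),r.max())
print(onz(s,323.7,r.max()+.5,.0235)-[.018,0,0],onz(s,323.7,r.min()-.5,.0)+[.018,0,0],onz(s,323.7,r.min()-.5,.0235)+[.018,0,0])
E
python3 -m crank '[{"linear":[-0.08,0,0],"rot":[0.03,0.1,0],"hand":0.65},{"linear":[0,0,-0.3],"rot":[0,0,0],"hand":0.65},{"linear":[0,0,0],"rot":[0,0,0],"hand":0.65},{"linear":[0,0,0],"rot":[0,0,0],"hand":0.65}]'
```

```text
223 293
[ 0.41915264 -0.30610358  0.0235    ] [ 0.4231898  -0.30622879  0.        ] [ 0.41655507 -0.30627237  0.0235    ]
clock: 14.42
tool_pos: [0.4216, -0.3069, 0.0434]
orientation: [-18.2, 89.7, -18.0]
force: [0.2, 1.1, -0.4]
opening: 0.0569
```

```bash
python3 -m crank '[{"linear":[-0.03,0.01,-0.3],"rot":[0,0.06,0],"hand":0.65},{"linear":[0,0,-0.22],"rot":[0,0,0],"hand":0.65},{"linear":[0,0,0],"rot":[0,0,0],"hand":0.65},{"linear":[0,0,0],"rot":[0,0,0],"hand":0.65}]'
python3 - <<'E'
from h import *
o=monitor.get_obs();print(o['tool_pos'],o['force'],R.from_euler('xyz',o['orientation'],degrees=True).as_matrix().round(4).tolist())
E
```

```text
clock: 14.92
tool_pos: [0.4214, -0.3071, 0.014]
orientation: [-46.8, 89.8, -46.5]
force: [-1.2, 0.4, -0.8]
opening: 0.0566
[ 0.42140124 -0.30705978  0.01395614] [-1.16766138  0.37253884 -0.76915429] [[0.0027, -0.0046, 1.0], [-0.0028, 1.0, 0.0046], [-1.0, -0.0028, 0.0027]]
```

```bash
python3 -m crank '[{"linear":[-0.02,0.01,-0.05],"rot":[0.03,0.03,0],"hand":0.65},{"linear":[0,0,0],"rot":[0,0,0],"hand":0.65},{"linear":[0,0,0],"rot":[0,0,0],"hand":0.3},{"linear":[0,0,0],"rot":[0,0,0],"hand":0.3},{"linear":[0,0,0],"rot":[0,0,0],"hand":0.3},{"linear":[0,0,0],"rot":[0,0,0],"hand":0.3}]'
python3 - <<'E'
from h import *
o=monitor.get_obs();print(o['tool_pos'],o['force'],R.from_euler('xyz',o['orientation'],degrees=True).as_matrix().round(4).tolist())
E
```

```text
clock: 15.68
tool_pos: [0.4208, -0.3066, 0.0119]
orientation: [-21.2, 89.9, -20.9]
force: [-0.8, 0.3, -0.6]
opening: 0.0347
[ 0.42078893 -0.30664386  0.01187765] [-0.76466146  0.29220101 -0.56751804] [[0.0015, -0.0048, 1.0], [-0.0006, 1.0, 0.0048], [-1.0, -0.0006, 0.0015]]
```

Gripped, with a 34.7 mm reading against the 36 mm cap. Lifting and checking.

```bash
python3 -m crank '[{"linear":[0,0,0.4],"rot":[0,0,0],"hand":0.3},{"linear":[0,0,0.8],"rot":[0,0,0],"hand":0.3},{"linear":[0,0,0.9],"rot":[0,0,0],"hand":0.3},{"linear":[0,0,0],"rot":[0,0,0],"hand":0.3},{"linear":[0,0,0],"rot":[0,0,0],"hand":0.3}]'
python3 - <<'E'
from h import *
s=snap('wrist','w14');o=s['obs'];print(o['tool_pos'],o['force'],R.from_euler('xyz',o['orientation'],degrees=True).as_matrix().round(4).tolist())
cv2.imwrite('pics/w14z.png',cv2.resize(s['image'][220:420,220:420,::-1],None,fx=3,fy=3))
t=o['tool_pos']
for dz in (-.0119,.0116):
  print([np.round(proj(s,t+[dx,0,dz]),1) for dx in(-.018,0,.018)])
E
```

```text
clock: 16.3
tool_pos: [0.4193, -0.3062, 0.1408]
orientation: [168.0, 89.9, 168.2]
force: [-0.2, -0.8, -0.9]
opening: 0.0342
[ 0.41931033 -0.30616598  0.1407995 ] [-0.16863299 -0.75494376 -0.91567168] [[-0.0009, -0.0046, 1.0], [0.0002, 1.0, 0.0046], [-1.0, 0.0002, -0.0009]]
[array([323.8, 254.3]), array([323.5, 291. ]), array([323.3, 325.5])]
[array([324. , 274.6]), array([323.7, 315.6]), array([323.5, 353.7])]
```

View pics/w14z.png

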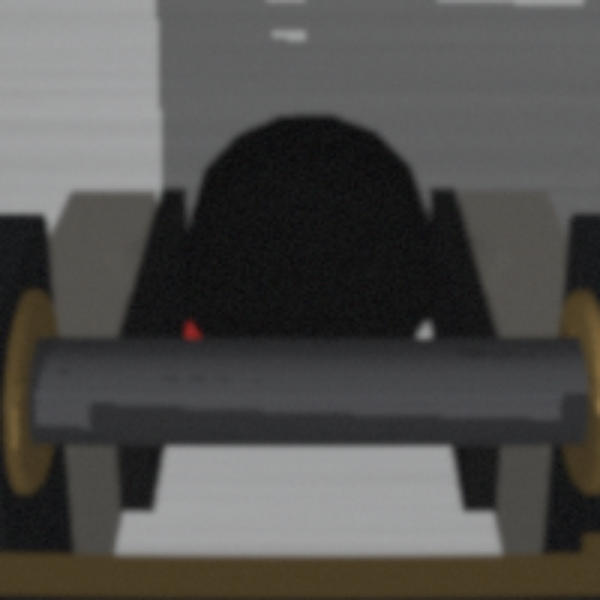

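```bash
python3 -m crank '[{"linear":[0.34,0.84,0.15],"rot":[0,0,0],"hand":0.3},{"linear":[0.34,0.84,0],"rot":[0,0,0],"hand":0.3},{"linear":[0.34,0.84,0],"rot":[0,0,0],"hand":0.3},{"linear":[0.34,0.84,0],"rot":[0,0,0],"hand":0.3},{"linear":[0.34,0.84,0],"rot":[0,0,0],"hand":0.3},{"linear":[0.34,0.84,0],"rot":[0,0,0],"hand":0.3},{"linear":[0.34,0.84,0],"rot":[0,0,0],"hand":0.3},{"linear":[0.34,0.84,0],"rot":[0,0,0],"hand":0.3},{"linear":[0,0,0],"rot":[0,0,0],"hand":0.3},{"linear":[0,0,0],"rot":[0,0,0],"hand":0.3},{"linear":[0,0,0],"rot":[0,0,0],"hand":0.3}]'
python3 - <<'E'
from h import *
o=monitor.get_obs();print(o['tool_pos'],o['force'],R.from_euler('xyz',o['orientation'],degrees=True).as_matrix().round(4).tolist())
E
```

```text
clock: 17.73
tool_pos: [0.5789, 0.1078, 0.1353]
orientation: [-163.5, 88.6, -163.4]
force: [1.3, -0.1, -0.1]
opening: 0.0348
[0.57892775 0.10781149 0.13532408] [ 1.25928467 -0.06293646 -0.12215665] [[-0.0239, -0.001, 0.9997], [-0.0071, 1.0, 0.0009], [-0.9997, -0.0071, -0.0239]]
```

```bash
python3 -m crank '[{"linear":[0,-0.13,0],"rot":[0.08,-0.27,0],"hand":0.3},{"linear":[0,0,0],"rot":[0,0,0],"hand":0.3},{"linear":[0,0,-0.3],"rot":[0,0,0],"hand":0.3},{"linear":[0,0,0],"rot":[0,0,0],"hand":0.3},{"linear":[0,0,0],"rot":[0,0,0],"hand":0.3}]'
python3 - <<'E'
from h import *
s=snap('wrist','w15');o=s['obs'];print(o['tool_pos'],o['force'],R.from_euler('xyz',o['orientation'],degrees=True).as_matrix().round(4).tolist())
E
```

```text
clock: 18.35
tool_pos: [0.5787, 0.0961, 0.119]
orientation: [17.7, 89.8, 17.5]
force: [-0.3, -0.8, -0.4]
opening: 0.0345
[0.57871639 0.09611436 0.11901935] [-0.34442355 -0.78325528 -0.42356113] [[0.0038, 0.003, 1.0], [0.0012, 1.0, -0.003], [-1.0, 0.0012, 0.0038]]
```

View pics/w15.png

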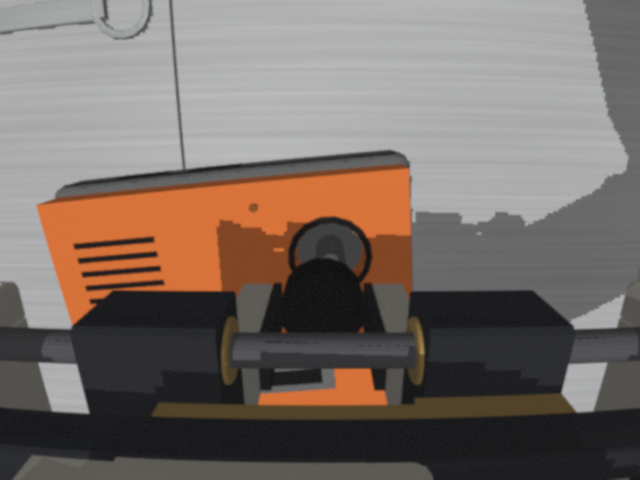

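```bash
python3 -m crank '[{"linear":[0,0.06,0],"rot":[-0.01,0.04,0],"hand":0.3},{"linear":[0,0,0],"rot":[0,0,0],"hand":0.3},{"linear":[0,0,-0.2],"rot":[0,0,0],"hand":0.3},{"linear":[0,0,-0.2],"rot":[0,0,0],"hand":0.3},{"linear":[0,0,0],"rot":[0,0,0],"hand":0.3},{"linear":[0,0,0],"rot":[0,0,0],"hand":0.3}]'
python3 - <<'E'
from h import *
s=snap('wrist','w16');o=s['obs'];print(o['tool_pos'],o['force'],R.from_euler('xyz',o['orientation'],degrees=True).as_matrix().round(4).tolist())
cv2.imwrite('pics/w16z.png',cv2.resize(s['image'][200:360,240:400,::-1],None,fx=3.7,fy=3.7))
E
```

```text
clock: 19.15
tool_pos: [0.5786, 0.1002, 0.0935]
orientation: [101.0, 90.0, 100.9]
force: [0.2, 0.5, -0.3]
opening: 0.035
[0.57861682 0.10020919 0.09346015] [ 0.22822564  0.4614626  -0.27898154] [[-0.0001, 0.0028, 1.0], [0.0003, 1.0, -0.0028], [-1.0, 0.0003, -0.0001]]
```

View pics/w16z.png

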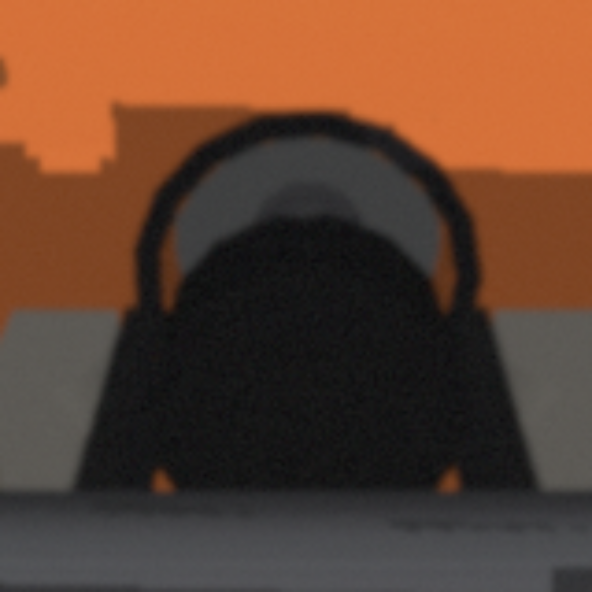

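```bash
python3 -m crank '[{"linear":[0,0,-0.15],"rot":[0,0,0],"hand":0.3},{"linear":[0,0,-0.15],"rot":[0,0,0],"hand":0.3},{"linear":[0,0,0],"rot":[0,0,0],"hand":0.3},{"linear":[0,0,0],"rot":[0,0,0],"hand":0.3}]'
python3 - <<'E'
from h import *
s=snap('wrist','w17');o=s['obs'];print(o['tool_pos'],o['force'],R.from_euler('xyz',o['orientation'],degrees=True).as_matrix().round(4).tolist())
cv2.imwrite('pics/w17z.png',cv2.resize(s['image'][200:360,240:400,::-1],None,fx=3.7,fy=3.7))
E
```

```text
clock: 19.7
tool_pos: [0.5787, 0.1002, 0.0743]
orientation: [76.0, 90.0, 75.8]
force: [0.3, -0.5, -0.6]
opening: 0.0348
[0.57865107 0.10021898 0.0742993 ] [ 0.34066483 -0.4960965  -0.58023954] [[0.0001, 0.0029, 1.0], [0.0005, 1.0, -0.0029], [-1.0, 0.0005, 0.0001]]
```

View pics/w17z.png

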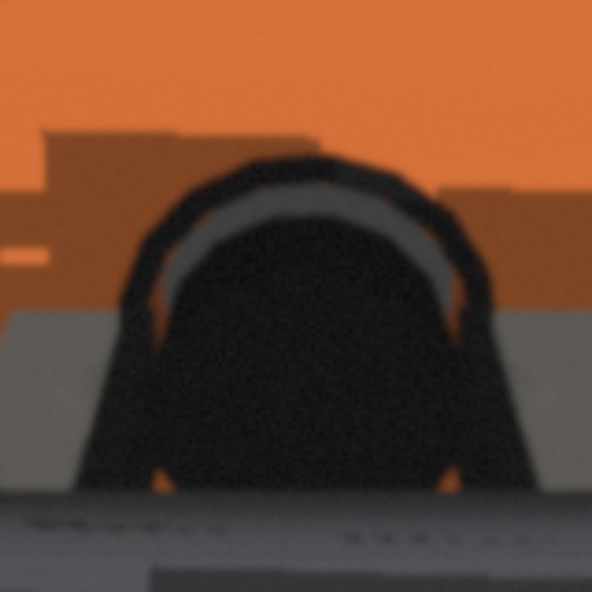

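```bash
python3 - <<'E'
from h import *
s=pickle.load(open('w17.pkl','rb'))
print(onz(s,324.5,249.3,.06)+[.02,0,0],onz(s,323,258.3,.0624)+[.017,0,0],onz(s,323,258.3,.0634)+[.018,0,0])
E
```

```text
[0.57913987 0.10071094 0.06      ] [0.57957774 0.10001922 0.0624    ] [0.58020596 0.10001818 0.0634    ]
```

```bash
python3 -m crank '[{"linear":[-0.008,0,-0.07],"rot":[0,0,0],"hand":0.3},{"linear":[0,0,-0.05],"rot":[0,0,0],"hand":0.3},{"linear":[0,0,0],"rot":[0,0,0],"hand":0.3},{"linear":[0,0,0],"rot":[0,0,0],"hand":0.3}]'
python3 - <<'E'
from h import *
s=snap('wrist','w18');o=s['obs'];print(o['tool_pos'],o['force'],o['moment'],o['opening'])
cv2.imwrite('pics/w18z.png',cv2.resize(s['image'][200:360,240:400,::-1],None,fx=3.7,fy=3.7))
E
```

```text
clock: 20.25
tool_pos: [0.5783, 0.1003, 0.067]
orientation: [49.4, 89.9, 49.3]
force: [0.0, 1.0, -0.3]
opening: 0.0348
[0.57831353 0.10033473 0.06699853] [ 0.02156632  1.01518733 -0.32007259] [-0.00626793  0.00342728 -0.00878337] 0.03480987954461404
```

View pics/w18z.png

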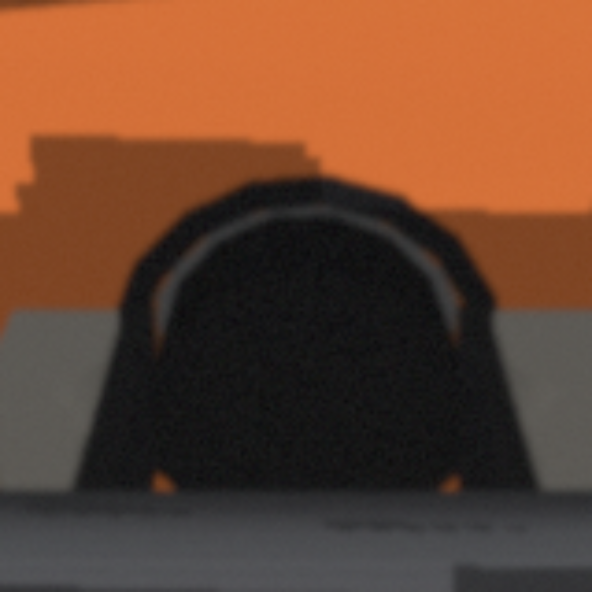

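```bash
python3 -m crank '[{"linear":[0.005,0,-0.01],"rot":[0,0,0],"hand":0.3},{"linear":[0,0,0],"rot":[0,0,0],"hand":0.45},{"linear":[0,0,0],"rot":[0,0,0],"hand":0.55},{"linear":[0,0,0],"rot":[0,0,0],"hand":0.65},{"linear":[0,0,0],"rot":[0,0,0],"hand":0.65},{"linear":[0,0,0.3],"rot":[0,0,0],"hand":0.65},{"linear":[0,0,0.8],"rot":[0,0,0],"hand":0.65},{"linear":[0.2,0,0.7],"rot":[0,0,0],"hand":0.3},{"linear":[0.2,0,0],"rot":[0,0,0],"hand":0},{"linear":[0,0,0],"rot":[0,0,0],"hand":0},{"linear":[0,0,0],"rot":[0,0,0],"hand":0}]'
python3 - <<'E'
from h import *
s=snap('wrist','w19');o=s['obs'];print(o['tool_pos'],o['force'],R.from_euler('xyz',o['orientation'],degrees=True).as_matrix().round(4).tolist())
cv2.imwrite('pics/w19z.png',cv2.resize(s['image'][150:310,240:400,::-1],None,fx=3.7,fy=3.7))
E
```

```text
clock: 21.68
tool_pos: [0.6016, 0.0997, 0.1763]
orientation: [-173.0, 89.9, -173.1]
force: [-0.2, 1.2, 0.5]
opening: 0.0227
[0.60162002 0.09966088 0.17626359] [-0.21526506  1.20685601  0.53344822] [[-0.0018, 0.0032, 1.0], [-0.0002, 1.0, -0.0032], [-1.0, -0.0002, -0.0018]]
```

View pics/w19z.png

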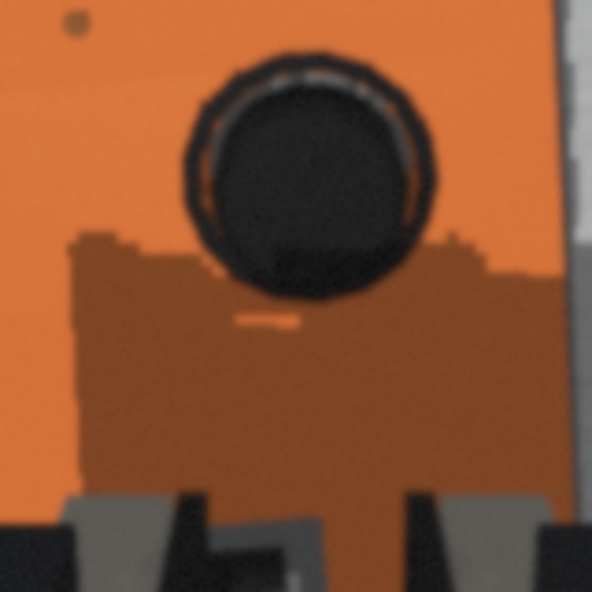

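The cap sits in the well, centred at crop (310,180) within the ring. Now I'll check its height and level from depth.

```bash
python3 - <<'E'
from h import *
s=pickle.load(open('w19.pkl','rb'))
cu,cv_=240+312/3.7,150+188/3.7
P=np.array([dep(s,u,v) for u in range(int(cu)-16,int(cu)+17,4) for v in range(int(cv_)-16,int(cv_)+17,4)])
A=np.c_[P[:,:2]-P[:,:2].mean(0),np.ones(len(P))];k=np.linalg.lstsq(A,P[:,2],rcond=None)[0];print('top z',k[2],'slopes',k[:2],'centre',P.mean(0))
Q=np.array([dep(s,u,v) for u in range(250,280,6) for v in range(160,190,6)]);print('console z',np.median(Q[:,2]))
m=s['image'].max(2)
e=onz(s,cu,150+297/3.7,.078)
print('near edge->centre',e-[.018,0,0], 'cols',onz(s,240+212/3.7,cv_,.078)[1],onz(s,240+410/3.7,cv_,.078)[1])
E
```

```text
top z 0.07669315844328256 slopes [ 0.02098368 -0.00431876] centre [0.57751073 0.10025046 0.07669316]
console z 0.05903055286955755
near edge->centre [0.57966043 0.10041392 0.078     ] cols 0.08289652623525672 0.11766370632873388
```

```bash
python3 -m crank '[{"linear":[-0.37,0,-0.4],"rot":[0,0,0],"hand":0},{"linear":[0,0,-0.5],"rot":[0,0,0],"hand":0},{"linear":[0,0,-0.3],"rot":[0,0,0],"hand":0},{"linear":[0,0,0],"rot":[0,0,0],"hand":0},{"linear":[0,0,0],"rot":[0,0,0],"hand":0}]'
python3 - <<'E'
from h import *
o=monitor.get_obs();print(o['tool_pos'],o['force'],o['opening'],R.from_euler('xyz',o['orientation'],degrees=True).as_matrix().round(4).tolist())
E
```

```text
clock: 22.35
tool_pos: [0.5756, 0.0988, 0.0996]
orientation: [-158.4, 89.6, -158.6]
force: [0.2, -0.0, 0.0]
opening: 0.0003
[0.57559086 0.09877021 0.09962604] [ 0.15514883 -0.02250336  0.00318052] 0.00032934085131773626 [[-0.0071, 0.0028, 1.0], [-0.0028, 1.0, -0.0029], [-1.0, -0.0028, -0.007]]
```

```bash
python3 -m crank '[{"linear":[0.06,0.02,0],"rot":[0.03,-0.08,0],"hand":0},{"linear":[0,0,0],"rot":[0,0,0],"hand":0},{"linear":[0,0,-0.25],"rot":[0,0,0],"hand":0},{"linear":[0,0,0],"rot":[0,0,0],"hand":0},{"linear":[0,0,0],"rot":[0,0,0],"hand":0}]'
```

```text
clock: 22.98
tool_pos: [0.5803, 0.1004, 0.0853]
orientation: [22.2, 89.8, 22.0]
force: [-0.8, 0.0, -0.2]
opening: 0.0004
```

```bash
python3 -m crank '[{"linear":[-0.01,0,-0.1],"rot":[0,0,0],"hand":0},{"linear":[0,0,-0.05],"rot":[0,0,0],"hand":0},{"linear":[0,0,0],"rot":[0,0,0],"hand":0},{"linear":[0,0,0],"rot":[0,0,0],"hand":0}]'
python3 -m crank '[{"linear":[0,0,-0.05],"rot":[0,0,0],"hand":0},{"linear":[0,0,0],"rot":[0,0,0],"hand":0},{"linear":[0,0,0],"rot":[0,0,0],"hand":0}]'
```

```text
clock: 23.48
tool_pos: [0.5799, 0.1005, 0.076]
orientation: [19.6, 89.8, 19.5]
force: [-0.6, -0.2, 1.2]
opening: 0.0002
clock: 23.85
tool_pos: [0.5801, 0.1005, 0.0733]
orientation: [19.0, 89.8, 18.9]
force: [-1.3, -0.2, 2.8]
opening: 0.0004
```

```bash
python3 -m crank '[{"linear":[0,0,-0.05],"rot":[0,0,0],"hand":0},{"linear":[0,0,0],"rot":[0,0,0],"hand":0},{"linear":[0,0,0],"rot":[0,0,0],"hand":0}]'
python3 -m crank '[{"linear":[0,0,-0.03],"rot":[0,0,0],"hand":0},{"linear":[0,0,0],"rot":[0,0,0],"hand":0},{"linear":[0,0,0],"rot":[0,0,0],"hand":0}]'
```

```text
clock: 24.22
tool_pos: [0.5802, 0.1005, 0.0707]
orientation: [17.4, 89.7, 17.3]
force: [-2.3, -0.6, 5.2]
opening: 0.0001
clock: 24.6
tool_pos: [0.5803, 0.1005, 0.0696]
orientation: [16.6, 89.7, 16.4]
force: [-1.7, 0.1, 5.9]
opening: 0.0007
```

```bash
python3 -m crank '[{"linear":[0,0,-0.03],"rot":[0,0,0],"hand":0},{"linear":[0,0,0],"rot":[0,0,0],"hand":0},{"linear":[0,0,0],"rot":[0,0,0],"hand":0}]'
```

```text
clock: 24.98
tool_pos: [0.5803, 0.1005, 0.0696]
orientation: [13.7, 89.7, 13.7]
force: [-2.2, -0.8, 4.3]
opening: 0.0002
```

```bash
python3 -m crank '[{"linear":[0,0,-0.05],"rot":[0,0,0],"hand":0},{"linear":[0,0,-0.05],"rot":[0,0,0],"hand":0},{"linear":[0,0,-0.05],"rot":[0,0,0],"hand":0}]'
```

```text
clock: 25.35
tool_pos: [0.5806, 0.1005, 0.0686]
orientation: [3.7, 89.5, 3.8]
force: [-13.5, 1.1, 30.8]
opening: 0.0002
```

The force rises sharply at z 68.6 mm, so the switch is on its stop. Lifting away.

```bash
python3 -m crank '[{"linear":[0,0,0.1],"rot":[0,0,0],"hand":0},{"linear":[0,0,0.1],"rot":[0,0,0],"hand":0},{"linear":[0,0,0.4],"rot":[0,0,0],"hand":0},{"linear":[0,0,0.8],"rot":[0,0,0],"hand":0},{"linear":[0.2,0,0.6],"rot":[0,0,0],"hand":0},{"linear":[0.2,0,0],"rot":[0,0,0],"hand":0},{"linear":[0,0,0],"rot":[0,0,0],"hand":0},{"linear":[0,0,0],"rot":[0,0,0],"hand":0}]'
python3 - <<'E'
from h import *
s=snap('wrist','w20');o=s['obs'];print(o['tool_pos'],o['force'],R.from_euler('xyz',o['orientation'],degrees=True).as_matrix().round(4).tolist())
cv2.imwrite('pics/w20z.png',cv2.resize(s['image'][130:310,230:410,::-1],None,fx=3.3,fy=3.3))
snap('top','top1');snap('scene','scene1')
E
```

```text
clock: 26.35
tool_pos: [0.6032, 0.1001, 0.1888]
orientation: [-2.8, 89.8, -2.8]
force: [-0.1, -0.6, -0.3]
opening: 0.0005
[0.60323549 0.100136   0.18877488] [-0.05476949 -0.58569499 -0.34674195] [[0.0037, -0.0004, 1.0], [-0.0002, 1.0, 0.0004], [-1.0, -0.0002, 0.0037]]
```

View pics/w20z.png

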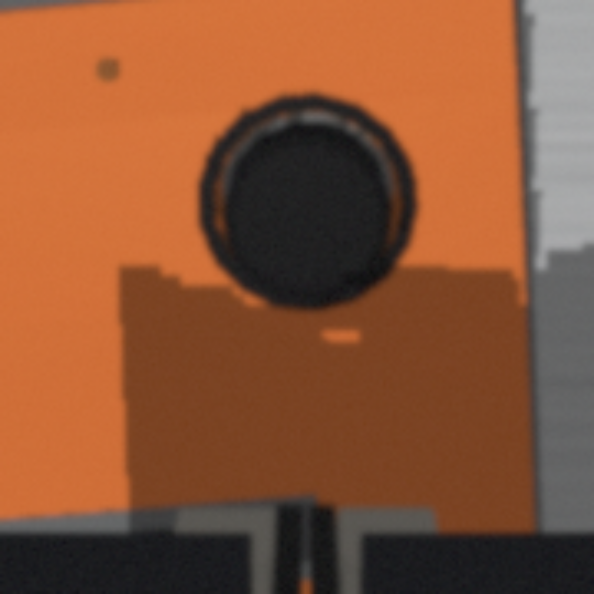

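View pics/scene1.png

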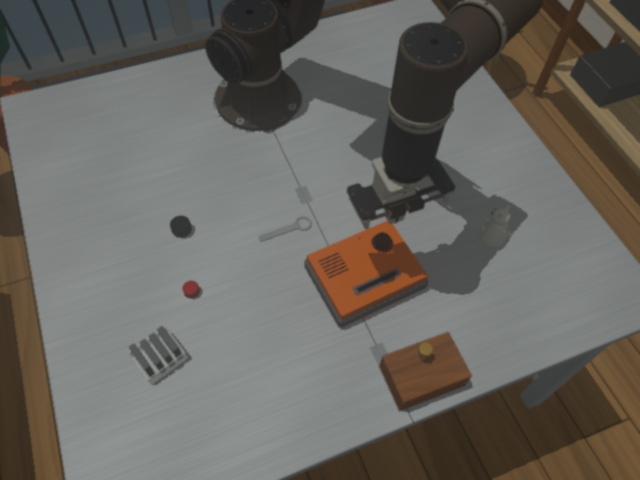

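The cap is back up and centred, with the crop ring at (308,200). The cat, opener and cartridges are where they were. One last height check, then hand in.

```bash
python3 - <<'E'
from h import *
s=pickle.load(open('w20.pkl','rb'))
cu,cv_=230+308/3.3,130+208/3.3
P=np.array([dep(s,u,v) for u in range(int(cu)-14,int(cu)+15,4) for v in range(int(cv_)-14,int(cv_)+15,4)])
A=np.c_[P[:,:2]-P[:,:2].mean(0),np.ones(len(P))];k=np.linalg.lstsq(A,P[:,2],rcond=None)[0]
Q=np.array([dep(s,u,v) for u in range(240,275,6) for v in range(165,195,6)])
z=np.median(Q[:,2]);print('above console',k[2]-z,'slopes',k[:2]);
a=pickle.load(open('scene0.pkl','rb'));b=pickle.load(open('scene1.pkl','rb'))
for n,(u,v) in dict(cat=(497,212),op=(303,223),cart=(160,353)).items():
    t=cv2.cvtColor(a['image'],7)[v-12:v+12,u-14:u+14];r=cv2.matchTemplate(cv2.cvtColor(b['image'],7)[v-24:v+24,u-28:u+28],t,cv2.TM_CCOEFF_NORMED);print(n,np.subtract(cv2.minMaxLoc(r)[3],(14,12)),r.max())
if abs(k[2]-z-.018)<.002: print('close'); ticket.close_job()
E
```

```text
above console 0.01758129669693849 slopes [-0.00228591 -0.00619541]
cat [ 12 -12] 0.49183816
op [0 0] 0.99667764
cart [0 0] 0.9993222
close
the job is handed in; nothing more can be done
```

The power button is back together, and I handed the job in at about 26.5 s of the 64 s allowed. No verdict is reported.

- **Spring:** I slipped it over the switch rod without it catching, lowered it to the well floor and let go. In the picture afterwards its top was within about 1.5 mm of the well's axis.
- **Cap:** I set the smaller black cap over the spring into the well and let go. It stood level, with its top 17.7 mm above the console (18 mm expected).
- **Press:** I pushed the button down until the force rose sharply to 31 N at z = 68.6 mm (stop expected at 69 mm), then lifted clear. That force is well above the 6.5 N the button needs, because I pressed on to be sure it was on its stop.
- **Last check:** The cap had sprung back to 17.6 mm above the console, level to within 0.01 rad and centred in the ring. The switch itself can't be seen under the cap, so I judged it to be back up from the cap's height.
- **Other objects:** Image matching showed no shift of the opener or cartridges. For the cat it gave no usable result (score 0.49), because the arm's shadow had fallen across it. By eye it stands upright in the same place, and the arm did not work near it.

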